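Gauge a heater bore and fit the matching cartridge

TASK

The empty end bore of the aluminium heater block needs a new heater cartridge, and we do not know how deep it was drilled. Slide the depth rod gently down that bore until it bottoms, press lightly to be sure, see how much of the rod is left showing to get the depth, and stand the rod back in its stand. Then take the one cartridge from the rack whose steel sheath is as long as the bore is deep, lower it gently into the bore until it is fully home with the sheath's end level with the block's face, and let go, leaving the other three cartridges in the rack and the things lying about undisturbed.

Things in the scene. Friction and masses are not known exactly. Their poses are not given: they have to be found in the camera images.
- block: aluminium heater block, 60 mm (x) by 150 mm (y) by 80 mm tall, on a dark steel bench plate 110 x 190 x 10 mm; fixed. Origin: centre of the plate's underside, on the bench; z up. Its top face is 90 mm above the bench. Three vertical bores in a row along its y axis, 50 mm apart: those at y = -50 mm and y = 0 still hold their cartridges (white ceramic heads standing 37 mm above the face, tabs included), the one at y = +50 mm is empty.
- bore_mouth (a point): centre of the mouth of the empty bore, level with the block's top face; z points straight up out of the bore. The bore is 14 mm in diameter, blind with a flat hard floor. Its depth is not known beforehand: it was drilled for a 30, 40, 50 or 60 mm cartridge and is 0 to 1.5 mm deeper than that. The rod has 1 mm and a cartridge 0.75 mm of play all round.
- depth_rod: turned steel depth rod, 135 mm long overall: 12 mm diameter shank, a nose 8 mm in diameter and 3.5 mm long tapering to full size 6 mm from the tip, and a grooved grip 18 mm in diameter that takes up the top 45 mm (90 to 135 mm from the tip). Thin black rings round the shank 30, 40, 50 and 60 mm from the tip. 130 g (give or take). Starts upright in its stand. Origin: centre of the tip; z runs up the rod. Pressing the tip on the floor with more than 25 N spoils it.
- rod_tip (a point): centre of the flat tip (lower end) of the depth rod.
- stand: black stand for the rod: block 60 x 60 mm on an 85 x 85 mm foot, 40 mm tall in all, fixed. Origin: centre of the underside, on the bench. Vertical hole in the middle of its top, 14 mm diameter and 32 mm deep.
- stand_seat (a point): centre of the bottom of the stand's hole, 8 mm above the bench, 32 mm below the stand's top; z up. The rod's tip rests here.
- rack: grey rack for the cartridges, 50 mm (x) by 185 mm (y) by 40 mm tall, fixed. Origin: centre of the underside, on the bench. Four upright holes of 14.3 mm diameter and 25 mm deep in its top, at y = -67.5, -22.5, +22.5 and +67.5 mm; a cartridge's lower end rests 15 mm above the bench.
- cart30: heater cartridge, one of four in the rack alike but for length: plain steel sheath 12.5 mm diameter, 30 mm long, lower end rounded to 8.4 mm; above it a white ceramic head 11 mm diameter, 30 mm tall (grip here), with two 7 mm brass tabs on top. 28 g. Cracks if its lower end meets more than 25 N. Origin: centre of the lower end; z up the axis. Its hole in the rack varies.
- cart30_end (a point): on the axis of the 30 mm cartridge, 30 mm above its lower end: where the steel sheath ends and the ceramic head begins.
- cart40: heater cartridge, one of four in the rack alike but for length: plain steel sheath 12.5 mm diameter, 40 mm long, lower end rounded to 8.4 mm; above it a white ceramic head 11 mm diameter, 30 mm tall (grip here), with two 7 mm brass tabs on top. 35 g. Cracks if its lower end meets more than 25 N. Origin: centre of the lower end; z up the axis. Its hole in the rack varies.
- cart40_end (a point): on the axis of the 40 mm cartridge, 40 mm above its lower end: where the steel sheath ends and the ceramic head begins.
- cart50: heater cartridge, one of four in the rack alike but for length: plain steel sheath 12.5 mm diameter, 50 mm long, lower end rounded to 8.4 mm; above it a white ceramic head 11 mm diameter, 30 mm tall (grip here), with two 7 mm brass tabs on top. 42 g. Cracks if its lower end meets more than 25 N. Origin: centre of the lower end; z up the axis. Its hole in the rack varies.
- cart50_end (a point): on the axis of the 50 mm cartridge, 50 mm above its lower end: where the steel sheath ends and the ceramic head begins.
- cart60: heater cartridge, one of four in the rack alike but for length: plain steel sheath 12.5 mm diameter, 60 mm long, lower end rounded to 8.4 mm; above it a white ceramic head 11 mm diameter, 30 mm tall (grip here), with two 7 mm brass tabs on top. 49 g. Cracks if its lower end meets more than 25 N. Origin: centre of the lower end; z up the axis. Its hole in the rack varies.
- cart60_end (a point): on the axis of the 60 mm cartridge, 60 mm above its lower end: where the steel sheath ends and the ceramic head begins.
- screwdriver: bystander: screwdriver 190 mm long lying on the bench; origin at its middle. Leave it alone.
- paste_jar: bystander: closed white jar, 52 mm diameter, 50 mm tall; origin at its underside. Leave it alone.
- tape_roll: bystander: roll of amber tape, 70 mm diameter, 18 mm tall; origin at its underside. Leave it alone.
- board: bystander: green circuit board 70 x 110 mm, parts up to 12 mm tall; origin at its underside. Leave it alone.
Not all that is in view belongs to the job. Of the things shaped like the block, the aluminium one is meant. There is more than one size of the stand; the one meant has the size given above.

How it is judged (in metres and radians):
On the way:
1. the depth rod has been slid down the empty bore and its tip pressed on the floor of it (more than 1.5 N, held 0.1 s) (contact force between depth_rod_c0 and anything else above 1.5 N and horizontal distance between rod_tip and bore_mouth below 0.004 m and z of rod_tip in the frame of bore_mouth below -0.025 m), for 0.1 s.
At the end, for the whole second after the job is handed in: Rod upright in its stand (tip within 5 mm of the seat, 3 mm in height); the matching cartridge upright in the bore, within 3 mm of its axis, sheath end 1.5 mm above to 4 mm below the face; the other three within 10 mm of their starts; all at rest and let go (horizontal distance between rod_tip and stand_seat below 0.005 m and z of rod_tip in the frame of stand_seat between -0.003 and 0.003 m and angle between depth_rod's own z axis and vertical below 0.12 rad and linear speed of depth_rod below 0.01 m/s and contact force between depth_rod and the fingers below 0.1 N and ((z of cart30_end in the frame of bore_mouth between -0.004 and 0.0015 m and horizontal distance between cart30_end and bore_mouth below 0.003 m and angle between cart30's own z axis and vertical below 0.08 rad and linear speed of cart30 below 0.01 m/s and contact force between cart30 and the fingers below 0.1 N and distance of each of cart40, cart50, cart60 from where it was at the start of the episode below 0.01 m) or (z of cart40_end in the frame of bore_mouth between -0.004 and 0.0015 m and horizontal distance between cart40_end and bore_mouth below 0.003 m and angle between cart40's own z axis and vertical below 0.08 rad and linear speed of cart40 below 0.01 m/s and contact force between cart40 and the fingers below 0.1 N and distance of each of cart30, cart50, cart60 from where it was at the start of the episode below 0.01 m) or (z of cart50_end in the frame of bore_mouth between -0.004 and 0.0015 m and horizontal distance between cart50_end and bore_mouth below 0.003 m and angle between cart50's own z axis and vertical below 0.08 rad and linear speed of cart50 below 0.01 m/s and contact force between cart50 and the fingers below 0.1 N and distance of each of cart30, cart40, cart60 from where it was at the start of the episode below 0.01 m) or (z of cart60_end in the frame of bore_mouth between -0.004 and 0.0015 m and horizontal distance between cart60_end and bore_mouth below 0.003 m and angle between cart60's own z axis and vertical below 0.08 rad and linear speed of cart60 below 0.01 m/s and contact force between cart60 and the fingers below 0.1 N and distance of each of cart30, cart40, cart50 from where it was at the start of the episode below 0.01 m))); the robot touches nothing.
It fails at once if the depth rod's tip is pressed with more than 25 N (contact force between depth_rod_c0 and anything else above 25 N).
It fails at once if a cartridge's lower end is pressed with more than 25 N (contact force between any of cart30_c0, cart40_c0, cart50_c0, cart60_c0 and anything else above 25 N).
It fails at once if a bystander (screwdriver, jar, tape, board) is moved more than 20 mm (distance of any of screwdriver, paste_jar, tape_roll, board from where it was at the start of the episode above 0.02 m).
It also fails if it takes over 72 s, if anything falls off the work surface, if the arm or the gripper's body presses on something with over 40 N, if the wrist force passes 120 N, or if a joint passes its speed limit or range.

ROBOT

A 6-joint arm with a two-finger parallel gripper is mounted at the origin on the work surface. World frame = base frame: x ahead of the robot, y to its left, z up, the work surface at z = 0. Lengths are in m, angles in degrees, forces in N, time in s.
With the tool pointing down it reaches from about 0.35 to 0.85 m from the base axis. Payload 8.1 kg.
Tool frame: the origin (TCP) lies on the centre line of the jaws, within the pads' length; the fingertips stand 25 mm ahead of it and the grasp point (between the pads) lies 6 mm ahead of it (manip.tips_ahead is the distance from the TCP to the fingertips, in m); y points along the fingers, z is the direction in which the jaws open and shut, and the axes are right-handed (so a half turn about y gives the same grasp; the last joint's range is limited). The gripper opens to 85 mm and grips with 20 to 120 N. Pads are 22 mm wide; open, the fingers measure 114 mm over their backs; the gripper's body (76 mm by 85 mm) begins 54 mm behind the grasp point. The pads swing forward as they close: fully open they stand 13 mm farther back than shut.
Start: joints at [60.023, 7.471, 85.268, -0, 87.261, -4.893], TCP at [0.254, 0.543, 0.22] pointing down, gripper open.
Joint ranges: [-169.43, 169.43], [-51.17, 129.36], [1.28, 143.12], [-76.62, 256.62], [0, 156.53], [-152.29, 152.29]. Speed limits (degrees/s): [136.94, 136.94, 159.86, 180, 180, 180].

INTERFACE

Orientations are given as a 3x3 rotation matrix whose columns are the frame's x, y, z axes.
In Python, from bench import manip gives the robot as it stands.
- The arm moves only by the tool apply_moves, never from a script. Its argument "plan" is a list of rows, each a list of 2 entries, a list of its own where there are three numbers: the shift along the tool's x, y, z scaled (see below), then the turn about the tool's y scaled (see below). A call has 1 to 5 rows; each row shifts and turns the pose as measured when the row begins, along the tool's axes as they then stand; what a row does not reach is not made up. The controller multiplies each number of a shift by 0.02 m and each number of a turn by 0.5 rad. A row lasts 1/12 s, in which the tool goes at most 41.7 mm and 7.16 degrees, less where a joint would pass 70% of its speed; a pose out of reach is approached as far as the arm can. A call with a number of a shift or a turn outside -1 to 1 is refused whole. A call with a gripper value outside its range is refused whole. "gripper" is the gripper command: -1 is fully open, 1 is shut, values between are in proportion, set as the call begins (left out, the last holds). The fingers move at their own pace and stop on an object; "grip_force" is the grip in N (left out, the last holds). Time passes only in rows, so rows that do not move let the fingers close. It gives the time, the measured TCP pose, the force and the opening at its end, in the units of the state.
- manip.sense(): the state, without advancing time (a new reading comes with each control period).
- manip.camera(name): name is "side" or "top"; returns (picture, depth): 384x512x3 uint8, red, green, blue; 384x512 float32, m along the optical axis (not along the pixel's ray), 0 where there is no reading.
- manip.camera_params(name): a dict with "K" (3x3 intrinsics, pixels), "R" (3x3) and "t" (3): a world point X has camera coordinates R X + t. Camera axes: x right, y down, z forward; pixel columns grow to the right and rows downward; lengths in m; the calibration is good to about 2 mm. A picture is of the moment at which its call begins. camera_params takes no time and is no camera call.
- manip.close_job(): hands the job in, once; it reports no verdict.
Trained networks look in the newest picture that a camera, given by its name, has taken for a name from the list of things; names that differ only in an ending like _2 or _b are one class to them, and where a whole thing is asked for, a point or a joint stands for the part that bears it (a point fixed in the world has none). Each returns a list of dicts, best first, with "p" (0 to 1); they miss things now and then, are a little off and sometimes report something else, mostly with a low value. They report only what shows in the picture. A call takes as long as a camera call. They do not tell look-alikes from the thing itself.
- manip.recognise(camera, thing): "centre" ([x, y, z] in m, in world coordinates, good to about 4 mm: the middle of the surface that is visible of it).
- manip.tip_of(camera, thing): "centre" ([x, y, z] in m, in world coordinates, good to about 4 mm: a listed point, or the origin of a listed thing).
The state is a dict: "time_s": time; "joint_positions": joint angles; "qd": joint speeds; "effort": joint torques, N m; "ee_pos": TCP position; "tcp_rot": TCP orientation; "contact_force": force on the tool from outside, world axes, zero at the start; "ft_torque": the same for the moment, N m; "opening": finger opening in m.
Only numpy, scipy, OpenCV 4.12 (cv2) and the standard library are available. Lean on these libraries where they do the work, as an engineer would, in place of code of your own. Each camera call takes 0.05 s, during which the arm holds its last target.

## Working session

There is one attempt and no reset: what is moved stays moved. The work goes in short steps, Python scripts to look and compute and a tool call to move; the robot and the scene stay as the last step left them, time stands still between calls to the robot, and variables do not carry over. Pictures are saved under pics/ and viewed, and the job is handed in when it is done.

Besides the shell and the picture viewer there is one more tool, called after "Emit:" as a command line: name --argument value ..., lists and objects as JSON in quotes. apply_moves: Moves the arm, as the interface text tells. Its arguments: {"type":"object","properties":{"plan":{"type":"array","items":{"type":"array"}},"gripper":{"type":"number"},"grip_force":{"type":"number"}},"required":["plan"]}

```bash
ls; mkdir -p pics
cat > h.py <<'E'
import numpy as np, cv2
from bench import manip
def snap(name,fn,crop=None,scale=1):
    im,d=manip.camera(name)
    np.savez('last_'+name+'.npz',im=im,d=d)
    o=im
    if crop: o=im[crop[1]:crop[3],crop[0]:crop[2]]
    o=cv2.resize(o,None,fx=scale,fy=scale,interpolation=cv2.INTER_CUBIC)
    cv2.imwrite('pics/'+fn,o[:,:,::-1]); return im,d
def w(name,u,v,z):
    p=manip.camera_params(name);K,R,t=map(np.array,(p['K'],p['R'],p['t']))
    return R.T@(z*(np.linalg.inv(K)@[u,v,1])-t)
def wz(name,u,v,Z):
    p=manip.camera_params(name);K,R,t=map(np.array,(p['K'],p['R'],p['t']))
    c=-R.T@t; r=R.T@(np.linalg.inv(K)@[u,v,1]); return c+r*(Z-c[2])/r[2]
def px(name,X):
    p=manip.camera_params(name);K,R,t=map(np.array,(p['K'],p['R'],p['t']))
    q=K@(R@np.array(X)+t); return q[:2]/q[2]
E
python3 - <<'E'
from h import *
snap('top','t0.png',scale=1.5);snap('side','s0.png',scale=1.5)
for c in('top','side'):
    p=manip.camera_params(c);print(c,np.round(p['K'],1).tolist(),(-np.array(p['R']).T@p['t']).round(3),np.round(p['R'],3).tolist())
print(manip.sense())
E
```

```text
pics
top [[370.9, 0.0, 259.5], [0.0, 370.9, 196.4], [0.0, 0.0, 1.0]] [0.345 0.022 1.085] [[-0.001, -1.0, 0.007], [-0.989, -0.0, -0.148], [0.148, -0.007, -0.989]]
side [[445.0, 0.0, 256.0], [0.0, 445.0, 188.3], [0.0, 0.0, 1.0]] [ 0.341 -0.762  0.815] [[0.985, -0.173, 0.007], [-0.112, -0.668, -0.735], [0.131, 0.723, -0.678]]
{'time_s': 0.1, 'joint_positions': array([ 6.00234420e+01,  7.51074443e+00,  8.53224488e+01, -1.62520103e-04,
        8.72624713e+01, -4.89342019e+00]), 'qd': array([-0.05039827,  0.00451516, -0.28644249, -0.05701612, -0.01776356,
       -0.05608248]), 'effort': array([ 3.64620209e-04, -5.70957363e+01, -5.01938653e+01, -2.07418461e-04,
        8.29275290e-03,  4.30813589e-05]), 'ee_pos': array([0.25408678, 0.54297783, 0.2192554 ]), 'tcp_rot': array([[ 9.05693602e-01, -8.31784440e-04,  4.23932078e-01],
       [-4.23932871e-01, -1.44772571e-03,  9.05692456e-01],
       [-1.39603524e-04, -9.99998606e-01, -1.66381668e-03]]), 'contact_force': array([-0.30384097,  0.52898251, -0.51504551]), 'ft_torque': array([-0.05391686, -0.00384557, -0.02070885]), 'opening': 0.08530380733299557}
```

View pics/t0.png

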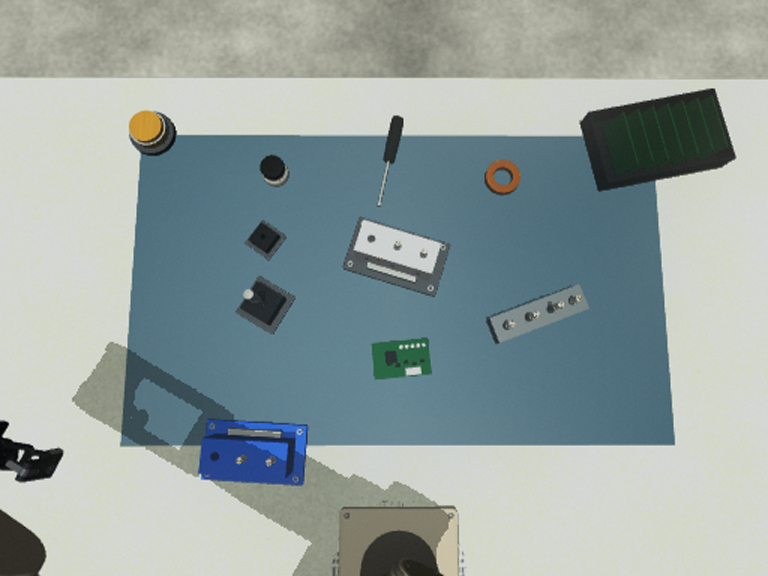

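View pics/s0.png

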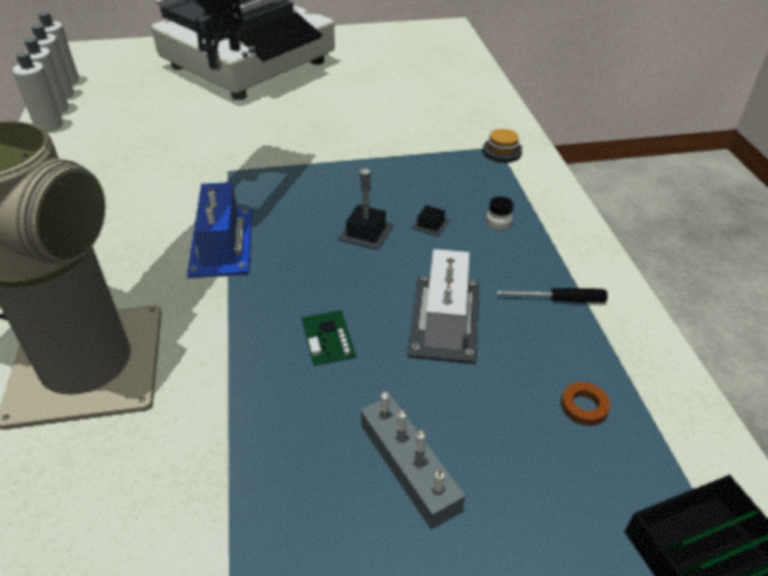

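Run:
```python
from h import *
for c in('top','side'):
  for n in('bore_mouth','rod_tip','depth_rod','stand_seat','stand','cart30','cart40','cart50','cart60','rack','block'):
    for r in manip.tip_of(c,n)[:3]: print(c,n,round(r['p'],2),np.round(r['centre'],3),px(c,r['centre']).round())
```

```text
top bore_mouth 0.83 [0.209 0.32  0.09 ] [142. 305.]
top bore_mouth 0.72 [0.596 0.049 0.09 ] [247. 160.]
top rod_tip 0.48 [0.487 0.26  0.008] [176. 203.]
top depth_rod 0.68 [ 0.457 -0.241  0.012] [347. 213.]
top stand_seat 0.97 [0.485 0.26  0.004] [176. 204.]
top stand_seat 0.81 [0.621 0.261 0.005] [177. 158.]
top stand 0.74 [0.618 0.264 0.001] [176. 160.]
top stand 0.55 [ 0.487  0.262 -0.002] [176. 203.]
top cart30 0.54 [ 0.446 -0.212  0.019] [338. 216.]
top cart30 0.48 [ 0.459 -0.242  0.012] [348. 212.]
top cart30 0.41 [ 0.49  -0.325  0.014] [376. 201.]
top cart40 0.54 [ 0.446 -0.212  0.019] [338. 216.]
top cart40 0.48 [ 0.459 -0.242  0.012] [348. 212.]
top cart40 0.41 [ 0.49  -0.325  0.014] [376. 201.]
top cart50 0.54 [ 0.446 -0.212  0.019] [338. 216.]
top cart50 0.48 [ 0.459 -0.242  0.012] [348. 212.]
top cart50 0.41 [ 0.49  -0.325  0.014] [376. 201.]
top cart60 0.54 [ 0.446 -0.212  0.019] [338. 216.]
top cart60 0.48 [ 0.459 -0.242  0.012] [348. 212.]
top cart60 0.41 [ 0.49  -0.325  0.014] [376. 201.]
top rack 0.77 [ 0.473 -0.271  0.004] [357. 208.]
top block 0.71 [ 0.584  0.005 -
[... 535 characters left out ...]
e cart30 0.5 [ 0.476 -0.291  0.015] [279. 316.]
side cart30 0.48 [0.596 0.05  0.095] [298. 172.]
side cart40 0.69 [ 0.463 -0.247  0.017] [268. 298.]
side cart40 0.5 [ 0.476 -0.291  0.015] [279. 316.]
side cart40 0.48 [0.596 0.05  0.095] [298. 172.]
side cart50 0.69 [ 0.463 -0.247  0.017] [268. 298.]
side cart50 0.5 [ 0.476 -0.291  0.015] [279. 316.]
side cart50 0.48 [0.596 0.05  0.095] [298. 172.]
side cart60 0.69 [ 0.463 -0.247  0.017] [268. 298.]
side cart60 0.5 [ 0.476 -0.291  0.015] [279. 316.]
side cart60 0.48 [0.596 0.05  0.095] [298. 172.]
side rack 0.65 [ 0.464 -0.266  0.001] [270. 310.]
side block 0.8 [0.208 0.268 0.003] [146. 162.]
side block 0.76 [ 0.583  0.    -0.001] [296. 213.]
```

Run:
```python
from h import *
t=np.load('last_top.npz')['im'];s=np.load('last_side.npz')['im']
def c(im,b,f):return cv2.resize(im[b[1]:b[3],b[0]:b[2]],(f*(b[2]-b[0]),f*(b[3]-b[1])),interpolation=cv2.INTER_CUBIC)
a=np.hstack([c(t,(225,140,305,200),5),c(t,(155,140,205,200),5)[:, :400]])
b=np.hstack([c(s,(270,160,330,245),3),c(s,(220,105,310,190),3),c(s,(235,255,315,350),3)[:255]])
cv2.imwrite('pics/c1.png',a[:,:,::-1]);cv2.imwrite('pics/c2.png',b[:,:,::-1])
cv2.imwrite('pics/c3.png',c(t,(320,185,400,235),8)[:,:,::-1])
```

```text
(no output)
```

View pics/c1.png

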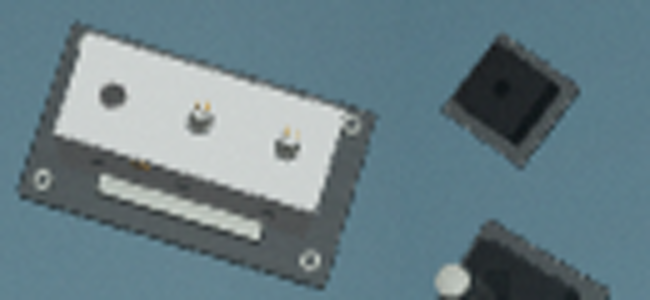

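View pics/c2.png

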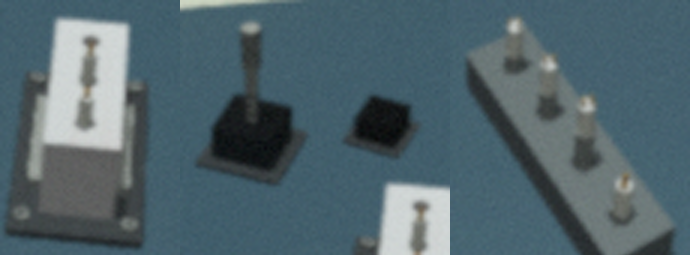

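View pics/c3.png

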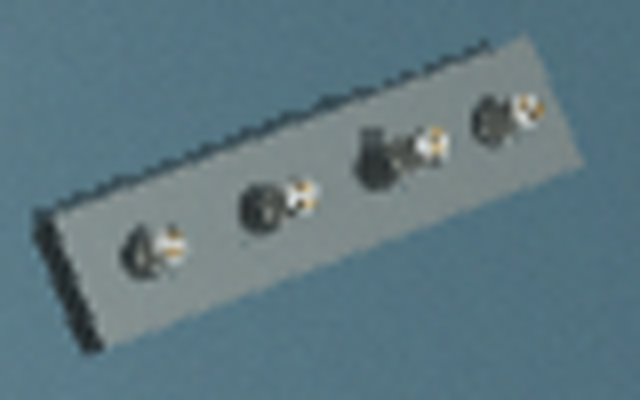

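```bash
cat >> h.py <<'E'
def blob(im,box,f):
    """centroid of mask f(gray) largest component in box"""
    g=cv2.cvtColor(im,cv2.COLOR_RGB2GRAY)[box[1]:box[3],box[0]:box[2]]
    n,l,s,c=cv2.connectedComponentsWithStats(f(g).astype(np.uint8))
    return [(c[i]+[box[0],box[1]],s[i]) for i in range(1,n) if s[i][4]>3]
E
python3 - <<'E'
from h import *
t=np.load('last_top.npz')['im'];s=np.load('last_side.npz')['im']
def quad(cam,im,box,lo,Z,hi=256,lower=0):
    g=cv2.cvtColor(im,cv2.COLOR_RGB2GRAY).copy();m=np.zeros_like(g);b=box
    m[b[1]:b[3],b[0]:b[2]]=((g>lo)&(g<hi))[b[1]:b[3],b[0]:b[2]]
    cs,_=cv2.findContours(m,cv2.RETR_EXTERNAL,cv2.CHAIN_APPROX_NONE);c=max(cs,key=cv2.contourArea)[:,0]
    P=np.array([wz(cam,u,v,Z)[:2] for u,v in c]);r=cv2.minAreaRect((P*1000).astype(np.float32));return r
print('block top',quad('top',t,(225,140,305,190),180,0.09),'side',quad('side',s,(275,160,320,215),180,0.09))
# weighted dark centroid of bore
def dark(cam,im,box,Z,bg,sign=1):
    g=cv2.cvtColor(im,cv2.COLOR_RGB2GRAY).astype(float)[box[1]:box[3],box[0]:box[2]]
    wt=np.clip(sign*(bg-g)-15,0,None);vv,uu=np.mgrid[box[1]:box[3],box[0]:box[2]]
    u=(wt*uu).sum()/wt.sum();v=(wt*vv).sum()/wt.sum();print(u,v,wz(cam,u,v,Z).round(4))
g=cv2.cvtColor(t,cv2.COLOR_RGB2GRAY);print(g[154:165,241:254])
dark('top',t,(242,153,254,165),0.09,215)
gs=cv2.cvtColor(s,cv2.COLOR_RGB2GRAY);print(gs[168:180,294:308])
dark('side',s,(295,170,306,177),0.09,215)
print(g[190:202,158:174])
dark('top',t,(159,190,172,202),0.143,90,-1)
E
```

```text
block top ((584.1689453125, 0.7615737915039062), (152.08799743652344, 58.77684020996094), 72.75968933105469) side ((584.2320556640625, 1.7064743041992188), (147.57696533203125, 59.260894775390625), 72.75350189208984)
[[207 209 207 209 208 209 209 209 209 208 208 209 209]
 [208 209 209 208 207 207 204 208 208 208 208 209 209]
 [210 207 207 208 204 191 167 196 203 207 209 209 207]
 [207 208 208 209 160 100  82  81 132 207 207 208 207]
 [207 209 207 206  96  81  83  82  78 195 207 209 208]
 [207 209 208 199 100  80  82  84  86 170 208 208 208]
 [208 208 207 207 133  86  87  93 117 201 207 209 208]
 [207 208 207 207 197 141 140 167 193 208 207 207 208]
 [208 208 209 208 208 207 206 208 207 207 207 207 208]
 [207 207 207 208 208 208 208 209 206 208 208 209 207]
 [208 208 208 208 206 207 208 209 207 209 207 209 207]]
247.1025420077553 158.6531667384748 [0.5988 0.0495 0.09  ]
[[211 208 210 211 206 206 205 204 203 201 202 197 199 196]
 [211 212 213 211 211 210 212 213 213 211 210 212 215 211]
 [213 214 213 211 211 210 207 209 212 212 213 212 211 210]
 [210 210 211 203 196 190 185 193 201 208
[... 715 characters left out ...]
126 125  80  41  38  39  39  41  41]
 [115 117 116 114 117 135 172 180 174 106  55  39  38  41  41  41]
 [114 115 116 114 127 175 177 180 184 186 110  43  40  41  35  32]
 [115 115 117 115 152 175 182 185 188 187 173  53  51  41  34  35]
 [115 117 115 118 164 173 183 188 190 192 177  47  59  46  36  35]
 [116 115 115 115 148 173 180 187 194 191 125  51  49  52  47  35]
 [116 116 114 115 120 164 175 180 189 142  60  42  46  49  48  44]
 [117 116 117 116  93  68  93 103  94  45  42  53  47  42  45  48]
 [116 115 116 113  73  41  37  37  52  67  43  58  49  58  51  48]
 [116 117 113  89  48  40  38  41  39  43  61  51  62  52  51  39]]
164.34796854521625 195.3135648754915 [0.4885 0.2598 0.143 ]
```

```bash
cat >> h.py <<'E'
def go(x,y,z,yaw=None,n=5):
    s=manip.sense();p=np.array(s['ee_pos']);R=np.array(s['tcp_rot']);a0=np.arctan2(R[1,2],R[0,2])
    T=np.array([x,y,z]);turn=0
    if yaw is not None: turn=-((np.radians(yaw)-a0+np.pi)%(2*np.pi)-np.pi)
    print('t %.2f'%s['time_s'],'pos',p.round(4),'yaw %.2f'%np.degrees(a0),'F',np.round(s['contact_force'],1),'op %.4f'%s['opening'],'tiltz',R[2].round(4),'j6 %.0f'%s['joint_positions'][5])
    d=T-p
    m=max(np.abs(d).max()/0.018,abs(turn)/0.12,1);k=int(np.ceil(m));print('need rows',k,'turn',turn)
    for i in range(min(n,k)):
        c=np.array([np.sin(a0),-np.cos(a0),0]);Z=np.array([np.cos(a0),np.sin(a0),0]) 
        st=d/k; v=[st@c,-st[2],st@Z]
        print([[float(round(q/0.02,3)) for q in v],float(round(turn/k/0.5,3))])
        a0-=turn/k
E
python3 -c "
from h import *
go(0.4885,0.2598,0.215,-17.2,20)"
```

```text
t 1.20 pos [0.2544 0.5434 0.2202] yaw 64.91 F [-0.1 -0.2 -0.6] op 0.0856 tiltz [-0. -1.  0.] j6 -5
need rows 16 turn 1.4331410745092976
[[1.038, 0.016, -0.492], 0.179]
[[1.078, 0.016, -0.398], 0.179]
[[1.11, 0.016, -0.3], 0.179]
[[1.132, 0.016, -0.199], 0.179]
[[1.145, 0.016, -0.097], 0.179]
[[1.149, 0.016, 0.006], 0.179]
[[1.144, 0.016, 0.109], 0.179]
[[1.13, 0.016, 0.21], 0.179]
[[1.107, 0.016, 0.311], 0.179]
[[1.074, 0.016, 0.408], 0.179]
[[1.033, 0.016, 0.503], 0.179]
[[0.984, 0.016, 0.593], 0.179]
[[0.927, 0.016, 0.679], 0.179]
[[0.863, 0.016, 0.759], 0.179]
[[0.791, 0.016, 0.833], 0.179]
[[0.714, 0.016, 0.901], 0.179]
```

Emit:
apply_moves --plan '[[[0.95,0,-0.45],0.18],[[0.95,0,-0.37],0.18],[[0.97,0,-0.28],0.18],[[1,0,-0.19],0.18],[[1,0,-0.1],0.18]]' --gripper -0.2 --grip_force 40

```text
time_s: 1.62
ee_pos: [0.317, 0.4639, 0.2198]
tcp_rot: [[0.624, -0.001, 0.782], [-0.782, 0.001, 0.624], [-0.002, -1.0, -0.0]]
contact_force: [0.1, -0.3, 0.6]
opening: 0.0515
```

Emit:
apply_moves --plan '[[[1,0,0],0.18],[[1,0,0.1],0.18],[[1,0,0.2],0.18],[[0.97,0,0.3],0.18],[[0.95,0,0.4],0.18]]'

```text
time_s: 2.03
ee_pos: [0.3836, 0.3812, 0.2201]
tcp_rot: [[0.2, -0.0, 0.98], [-0.98, 0.002, 0.2], [-0.002, -1.0, 0.0]]
contact_force: [-0.4, 1.4, 0.4]
opening: 0.0513
```

```bash
python3 -c "
from h import *
go(0.4885,0.2598,0.215,-17.2,20)"
```

```text
t 2.03 pos [0.3836 0.3812 0.2201] yaw 11.51 F [-0.4  1.4  0.4] op 0.0513 tiltz [-1.9e-03 -1.0e+00  1.0e-04] j6 28
need rows 7 turn 0.5010801186178337
[[0.999, 0.036, 0.561], 0.143]
[[0.957, 0.036, 0.631], 0.143]
[[0.909, 0.036, 0.698], 0.143]
[[0.857, 0.036, 0.761], 0.143]
[[0.8, 0.036, 0.821], 0.143]
[[0.739, 0.036, 0.876], 0.143]
[[0.675, 0.036, 0.926], 0.143]
```

Emit:
apply_moves --plan '[[[1,0.03,0.56],0.143],[[0.96,0.03,0.63],0.143],[[0.91,0.03,0.7],0.143],[[0.86,0.03,0.76],0.143],[[0.8,0.03,0.82],0.143]]'

```text
time_s: 2.45
ee_pos: [0.4608, 0.2896, 0.2177]
tcp_rot: [[-0.175, 0.001, 0.985], [-0.985, 0.003, -0.175], [-0.003, -1.0, 0.001]]
contact_force: [0.3, 0.1, 0.0]
opening: 0.0513
```

```bash
python3 -c "
from h import *
go(0.4885,0.2598,0.215,-17.2,20)"
```

```text
t 2.45 pos [0.4608 0.2896 0.2177] yaw -10.07 F [0.3 0.1 0. ] op 0.0513 tiltz [-3.3e-03 -1.0e+00  6.0e-04] j6 37
need rows 2 turn 0.12435597841557078
[[0.611, 0.067, 0.812], 0.124]
[[0.56, 0.067, 0.848], 0.124]
```

Emit:
apply_moves --plan '[[[0.62,0.06,0.82],0.124],[[0.57,0.06,0.86],0.124],[[0,0,0],0]]'

```text
time_s: 2.7
ee_pos: [0.4923, 0.2543, 0.2154]
tcp_rot: [[-0.309, 0.003, 0.951], [-0.951, 0.002, -0.309], [-0.003, -1.0, 0.002]]
contact_force: [0.3, 0.2, -0.4]
opening: 0.0511
```

```bash
python3 -c "
from h import *
go(0.4885,0.2598,0.215,-17.2,20)
snap('top','t1.png',(130,150,240,230),7)
snap('side','s1.png',(190,60,300,180),5)"
```

```text
t 2.70 pos [0.4923 0.2543 0.2154] yaw -18.00 F [ 0.3  0.2 -0.4] op 0.0511 tiltz [-0.0028 -1.      0.0021] j6 40
need rows 1 turn -0.013945045802425504
[[-0.201, 0.018, -0.266], -0.028]
```

View pics/s1.png

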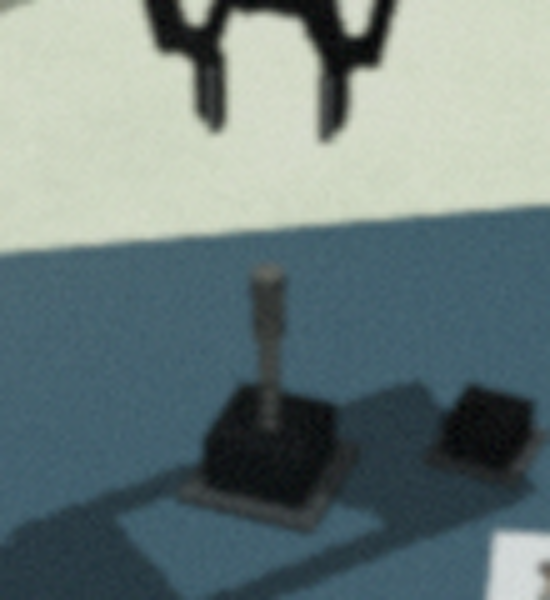

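View pics/t1.png

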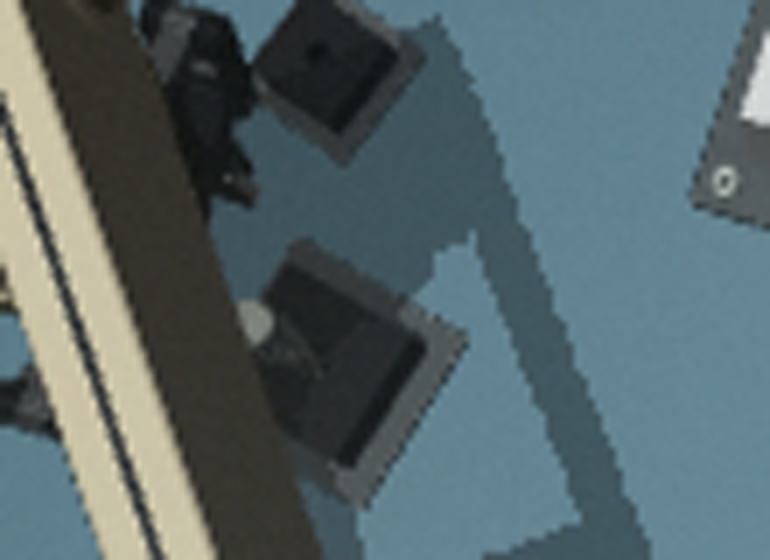

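Emit:
apply_moves --plan '[[[-0.2,0.4,-0.26],-0.028],[[0,0.6,0],0],[[0,0,0],0]]'

```text
time_s: 3.05
ee_pos: [0.4855, 0.2644, 0.1943]
tcp_rot: [[-0.285, 0.002, 0.959], [-0.959, 0.005, -0.285], [-0.005, -1.0, 0.001]]
contact_force: [-0.4, -0.9, -0.4]
opening: 0.0514
```

```bash
python3 -c "
from h import *
go(0.4885,0.2598,0.132,-17.2,20)"
```

```text
t 3.05 pos [0.4855 0.2644 0.1943] yaw -16.54 F [-0.4 -0.9 -0.4] op 0.0514 tiltz [-5.3e-03 -1.0e+00  9.0e-04] j6 40
need rows 4 turn 0.011433818521918049
[[0.045, 0.779, 0.052], 0.006]
[[0.045, 0.779, 0.052], 0.006]
[[0.045, 0.779, 0.052], 0.006]
[[0.045, 0.779, 0.052], 0.006]
```

Emit:
apply_moves --plan '[[[0.1,0.6,0.1],0.01],[[0.05,0.7,0.05],0],[[0,0.7,0],0],[[0,0,0],0],[[0,0,0],0]]'

```text
time_s: 3.47
ee_pos: [0.4844, 0.263, 0.1485]
tcp_rot: [[-0.283, -0.001, 0.959], [-0.959, 0.004, -0.283], [-0.004, -1.0, -0.002]]
contact_force: [0.9, 0.6, 0.7]
opening: 0.0512
```

```bash
python3 -c "
from h import *
go(0.4885,0.2598,0.132,-17.2,20)"
```

```text
t 3.47 pos [0.4844 0.263  0.1485] yaw -16.46 F [0.9 0.6 0.7] op 0.0512 tiltz [-0.0035 -1.     -0.0016] j6 39
need rows 1 turn 0.012883207992793189
[[0.094, 0.827, 0.243], 0.026]
```

Emit:
apply_moves --plan '[[[0.1,0,0.24],0.026],[[0,0,0],0]]'

```text
time_s: 3.63
ee_pos: [0.488, 0.2598, 0.1483]
tcp_rot: [[-0.296, -0.001, 0.955], [-0.955, 0.003, -0.296], [-0.003, -1.0, -0.002]]
contact_force: [-0.0, 0.1, 0.3]
opening: 0.0513
```

```bash
python3 -c "
from h import *
go(0.4885,0.2598,0.132,-17.2,20)"
```

```text
t 3.63 pos [0.488  0.2598 0.1483] yaw -17.21 F [-0.   0.1  0.3] op 0.0513 tiltz [-0.0028 -1.     -0.0024] j6 40
need rows 1 turn -0.00012306624824320878
[[-0.009, 0.814, 0.021], -0.0]
```

Emit:
apply_moves --plan '[[[0,0.4,0.01],0],[[0,0.4,0.01],0],[[0,0,0],0]]'

```text
time_s: 3.88
ee_pos: [0.4902, 0.26, 0.1331]
tcp_rot: [[-0.296, 0.002, 0.955], [-0.955, 0.005, -0.296], [-0.005, -1.0, 0.001]]
contact_force: [-0.1, 0.1, -1.0]
opening: 0.0512
```

```bash
python3 -c "
from h import *
go(0.4885,0.2598,0.132,-17.2,20)
snap('side','s2.png',(190,60,300,180),5)"
```

```text
t 3.88 pos [0.4902 0.26   0.1331] yaw -17.25 F [-0.1  0.1 -1. ] op 0.0512 tiltz [-5.4e-03 -1.0e+00  8.0e-04] j6 40
need rows 1 turn -0.0008170050850186961
[[0.036, 0.057, -0.078], -0.002]
```

View pics/s2.png

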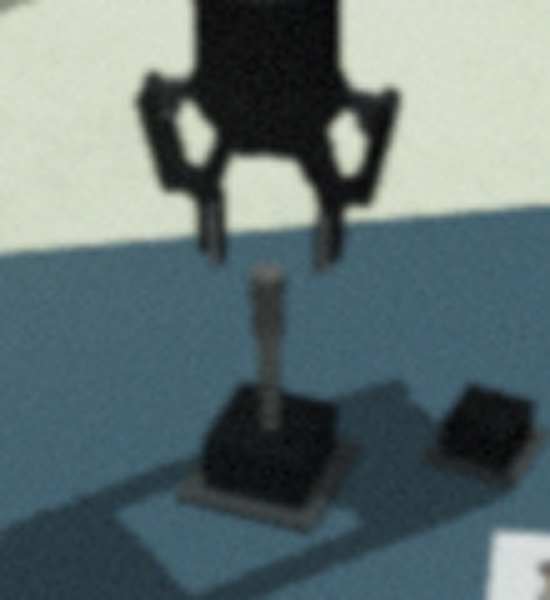

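```bash
python3 -c "
from h import *
for X in [(.4885,.26,.108),(.4885,.26,.113),(.4885,.26,.133),(.4885,.26,.143),(.4885,.26,.008),(.4885,.26,.04)]: print(X,px('side',X),(px('side',X)-[190,60])*5)
d=np.load('last_side.npz')['d']
print(d[104:118,229:260:3].round(3)); print(w('side',233,110,d[110,233]),w('side',254,110,d[110,254]),w('side',243,116,d[116,243]),w('side',243,128,d[128,243]))
"
```

```text
(0.4885, 0.26, 0.108) [243.02196966 123.82422099] [265.1098483  319.12110493]
(0.4885, 0.26, 0.113) [242.99832769 122.32247868] [264.99163846 311.61239341]
(0.4885, 0.26, 0.133) [242.90244787 116.232174  ] [264.51223937 281.16087002]
(0.4885, 0.26, 0.143) [242.85370542 113.13604382] [264.26852709 265.68021912]
(0.4885, 0.26, 0.008) [243.46904512 152.22254103] [267.34522562 461.11270513]
(0.4885, 0.26, 0.04) [243.33111455 143.46116456] [266.65557277 417.30582279]
[[1.189 1.186 1.518 1.517 1.511 1.515 1.513 1.517 1.17  1.18  1.518]
 [1.194 1.187 1.512 1.507 1.507 1.513 1.511 1.511 1.177 1.184 1.509]
 [1.198 1.184 1.504 1.5   1.51  1.506 1.506 1.506 1.178 1.185 1.508]
 [1.199 1.195 1.501 1.498 1.502 1.499 1.502 1.505 1.181 1.185 1.5  ]
 [1.197 1.193 1.492 1.491 1.501 1.495 1.494 1.496 1.184 1.19  1.498]
 [1.199 1.197 1.498 1.488 1.495 1.491 1.491 1.496 1.19  1.191 1.495]
 [1.484 1.201 1.49  1.49  1.49  1.485 1.487 1.493 1.192 1.189 1.488]
 [1.481 1.198 1.48  1.482 1.483 1.479 1.483 1.48  1.191 1.197 1.485]
 [1.478 1.206 1.482 1.484 1.477 1.477 1.479 1.479 1.191 1.197 1.48 ]
 [1.475 1.475 1.468 1.475 1.218 1.22  1.473 1.474 1.199 1.473 1.471]
 [1.471 1.47  1.473 1.463 1.216 1.21  1.471 1.472 1.201 1.476 1.471]
 [1.464 1.468 1.465 1.47  1.206 1.208 1.468 1.47  1.465 1.467 1.466]
 [1.46  1.459 1.459 1.465 1.209 1.212 1.463 1.456 1.464 1.458 1.462]
 [1.454 1.458 1.456 1.455 1.214 1.211 1.46  1.455 1.46  1.46  1.455]]
[0.46129732 0.25617931 0.15827312] [0.51624027 0.24219829 0.16139471] [0.48725261 0.24942275 0.14077975] [0.48684008 0.25019231 0.10090408]
```

```bash
python3 -c "
from h import *
print(manip.tips_ahead,[a for a in dir(manip) if a[0]!='_'])
d=np.load('last_side.npz')['d']
for v in range(70,114,4):
  print(v,w('side',243,v,d[v,243]).round(3),w('side',233,v,d[v,233]).round(3),w('side',254,v,d[v,254]).round(3))
for n in('stand','depth_rod','rod_tip'): print(manip.tip_of('side',n)[:2])
print(manip.sense()['joint_positions'],manip.sense()['ee_pos'])
"
```

```text
0.025 ['Unreachable', 'camera', 'camera_params', 'close_job', 'recognise', 'sense', 'tip_of', 'tips_ahead']
70 [0.485 0.221 0.292] [0.462 0.231 0.289] [0.514 0.231 0.285]
74 [0.485 0.22  0.282] [0.462 0.235 0.276] [0.514 0.231 0.274]
78 [0.488 0.247 0.256] [0.464 0.253 0.255] [0.515 0.24  0.258]
82 [0.488 0.248 0.244] [0.463 0.254 0.243] [0.516 0.241 0.246]
86 [0.488 0.245 0.235] [0.463 0.251 0.234] [0.516 0.242 0.234]
90 [0.487 0.243 0.224] [0.462 0.251 0.222] [0.517 0.251 0.217]
94 [ 0.539  0.601 -0.002] [0.462 0.253 0.209] [0.515 0.235 0.214]
98 [0.535 0.57  0.   ] [0.464 0.268 0.188] [0.515 0.239 0.2  ]
102 [ 0.532  0.556 -0.007] [0.462 0.26  0.181] [0.515 0.236 0.19 ]
106 [0.527 0.52  0.   ] [0.462 0.258 0.17 ] [0.516 0.243 0.173]
110 [ 0.523  0.498 -0.001] [0.461 0.256 0.158] [0.516 0.242 0.161]
[{'centre': [0.4894, 0.2541, -0.0011], 'p': 0.78}, {'centre': [0.6156, 0.2626, 0.0008], 'p': 0.75}]
[{'centre': [0.4903, 0.2629, 0.0061], 'p': 0.57}]
[{'centre': [0.4905, 0.2576, 0.0035], 'p': 0.57}, {'centre': [0.4738, -0.2845, 0.0764], 'p': 0.35}]
[22.51842312  3.5072962  98.53325976  0.21661948 77.62690255 39.70814673] [0.49082405 0.2604195  0.13493131]
```

Emit:
apply_moves --plan '[[[0.03,0.4,-0.08],0],[[0,0.4,0],0],[[0,0.2,0],0],[[0,0,0],0]]'

```text
time_s: 4.42
ee_pos: [0.4896, 0.2608, 0.1139]
tcp_rot: [[-0.296, 0.006, 0.955], [-0.955, 0.006, -0.296], [-0.008, -1.0, 0.004]]
contact_force: [0.1, 0.4, 0.0]
opening: 0.0515
```

```bash
python3 -c "
from h import *
go(0.4885,0.2598,0.095,-17.2,20)
im,d=snap('side','s3.png',(190,60,300,180),5)
snap('top','t3.png',None,1.5)
for v in range(82,124,3):
  print(v,w('side',243,v,d[v,243]).round(3),w('side',233,v,d[v,233]).round(3),w('side',254,v,d[v,254]).round(3))
"
```

```text
t 4.42 pos [0.4896 0.2608 0.1139] yaw -17.23 F [0.1 0.4 0. ] op 0.0515 tiltz [-0.0078 -1.      0.0036] j6 40
need rows 2 turn -0.0004548026176962594
[[0.031, 0.472, -0.018], -0.0]
[[0.031, 0.472, -0.018], -0.0]
82 [0.485 0.222 0.259] [0.461 0.236 0.254] [0.516 0.242 0.245]
85 [0.488 0.245 0.237] [0.463 0.253 0.236] [0.516 0.244 0.235]
88 [0.488 0.246 0.229] [0.463 0.257 0.224] [0.515 0.237 0.231]
91 [0.488 0.247 0.219] [0.463 0.253 0.218] [0.515 0.238 0.221]
94 [0.488 0.245 0.211] [0.462 0.248 0.212] [0.519 0.259 0.2  ]
97 [0.488 0.248 0.2  ] [0.462 0.25  0.202] [0.517 0.249 0.197]
100 [ 0.534  0.564 -0.003] [0.462 0.253 0.191] [0.516 0.243 0.192]
103 [ 0.531  0.544 -0.003] [0.462 0.256 0.18 ] [0.515 0.238 0.186]
106 [0.527 0.519 0.001] [0.463 0.264 0.166] [0.516 0.241 0.175]
109 [ 0.524  0.504 -0.001] [0.462 0.257 0.161] [0.516 0.238 0.167]
112 [0.521 0.483 0.001] [0.461 0.255 0.153] [0.516 0.24  0.156]
115 [0.487 0.25  0.144] [0.461 0.256 0.143] [0.515 0.236 0.15 ]
118 [0.488 0.252 0.133] [0.461 0.257 0.132] [0.516 0.241 0.137]
121 [0.487 0.252 0.123] [0.481 0.436 0.001] [ 0.549  0.429 -0.002]
```

View pics/s3.png

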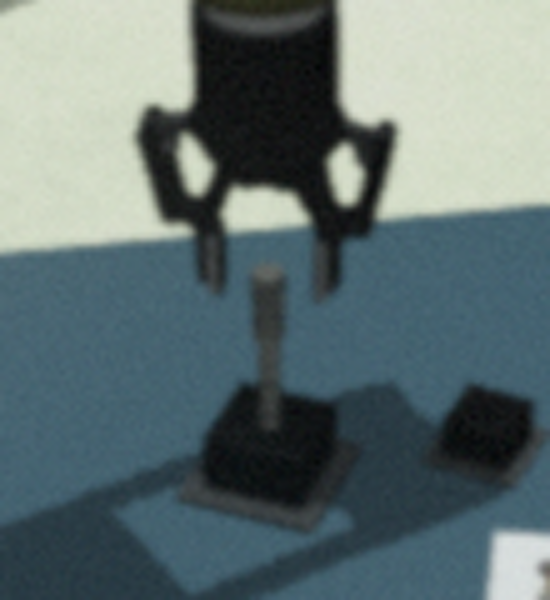

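View pics/t3.png

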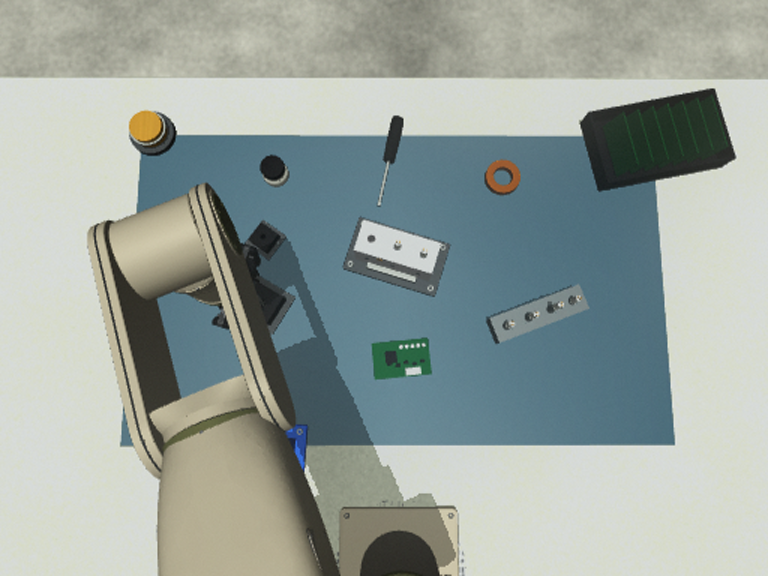

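Emit:
apply_moves --plan '[[[0.03,0.4,-0.02],0],[[0,0.4,0],0],[[0,0.25,0],0],[[0,0,0],0]]'

```text
time_s: 4.85
ee_pos: [0.49, 0.2608, 0.0923]
tcp_rot: [[-0.296, 0.008, 0.955], [-0.955, 0.007, -0.296], [-0.009, -1.0, 0.005]]
contact_force: [-0.4, 0.1, -0.1]
opening: 0.0513
```

```bash
python3 -c "
from h import *
go(0.4885,0.2598,0.092,-17.2,20)
im,d=snap('side','s4.png',(190,60,300,180),5)
for v in range(91,132,3):
  print(v,w('side',243,v,d[v,243]).round(3),w('side',233,v,d[v,233]).round(3),w('side',254,v,d[v,254]).round(3))
"
```

```text
t 4.85 pos [0.49   0.2608 0.0923] yaw -17.23 F [-0.4  0.1 -0.1] op 0.0513 tiltz [-0.0091 -0.9999  0.0052] j6 40
need rows 1 turn -0.0005006556684872265
[[0.068, 0.014, -0.056], -0.001]
91 [0.484 0.219 0.235] [0.463 0.256 0.216] [0.515 0.239 0.221]
94 [0.488 0.25  0.209] [0.463 0.256 0.207] [0.515 0.239 0.212]
97 [0.488 0.249 0.2  ] [0.462 0.255 0.199] [0.515 0.238 0.204]
100 [0.488 0.248 0.192] [0.461 0.247 0.195] [0.519 0.259 0.182]
103 [0.488 0.248 0.183] [0.461 0.25  0.184] [0.518 0.253 0.176]
106 [0.526 0.516 0.002] [0.461 0.25  0.175] [0.517 0.247 0.171]
109 [ 0.525  0.506 -0.003] [0.461 0.255 0.162] [0.516 0.238 0.167]
112 [ 0.522  0.488 -0.003] [0.462 0.266 0.145] [0.515 0.237 0.158]
115 [0.488 0.252 0.142] [0.461 0.256 0.143] [0.516 0.239 0.148]
118 [0.487 0.25  0.134] [0.461 0.256 0.133] [0.516 0.242 0.136]
121 [0.487 0.247 0.126] [0.46  0.258 0.122] [0.516 0.24  0.128]
124 [0.487 0.253 0.112] [0.46  0.256 0.113] [0.516 0.241 0.117]
127 [0.487 0.253 0.102] [0.476 0.397 0.004] [ 0.543  0.397 -0.003]
130 [0.487 0.252 0.093] [ 0.475  0.391 -0.002] [ 0.54   0.38  -0.002]
```

View pics/s4.png

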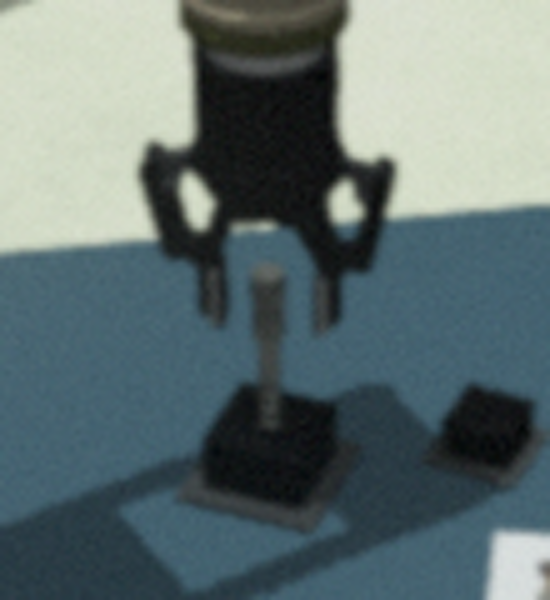

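Emit:
apply_moves --plan '[[[0,0,0],0],[[0,0,0],0],[[0,0,0],0],[[0,0,0],0],[[0,0,0],0]]' --gripper 1 --grip_force 40

```text
time_s: 5.32
ee_pos: [0.4899, 0.2609, 0.0929]
tcp_rot: [[-0.296, 0.007, 0.955], [-0.955, 0.007, -0.296], [-0.009, -1.0, 0.005]]
contact_force: [-0.2, -0.4, -1.3]
opening: 0.0167
```

```bash
python3 -c "
from h import *
print(manip.sense()['tcp_rot'].round(4))
go(0.4885,0.2598,0.092,-17.2,20)
im,d=snap('side','s5.png',(190,60,300,180),5)
"
```

```text
[[-0.296   0.0073  0.9551]
 [-0.9551  0.0072 -0.2961]
 [-0.0091 -0.9999  0.0049]]
t 5.32 pos [0.4899 0.2609 0.0929] yaw -17.22 F [-0.2 -0.4 -1.3] op 0.0167 tiltz [-0.0091 -0.9999  0.0049] j6 40
need rows 1 turn -0.00039698094856799315
[[0.073, 0.043, -0.052], -0.001]
```

View pics/s5.png

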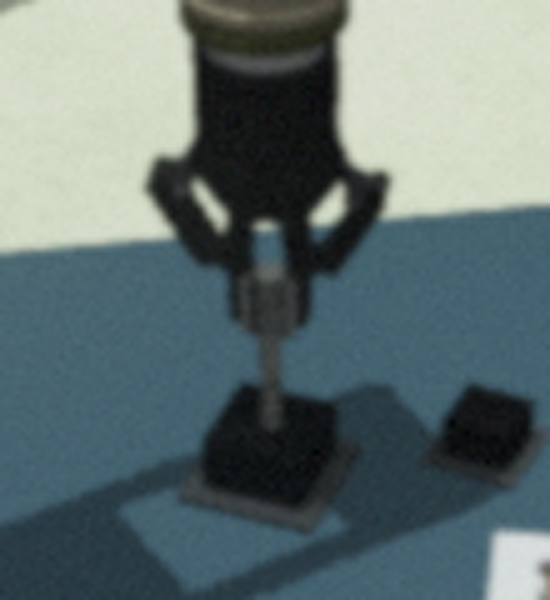

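Emit:
apply_moves --plan '[[[0,-0.3,0],0],[[0,-0.6,0],0],[[0,-0.9,0],0],[[0,-0.9,0],0],[[0,-0.9,0],0]]'

```text
time_s: 5.78
ee_pos: [0.4868, 0.2592, 0.1652]
tcp_rot: [[-0.296, 0.001, 0.955], [-0.955, 0.005, -0.296], [-0.005, -1.0, -0.001]]
contact_force: [-0.1, -0.8, -1.4]
opening: 0.0168
```

Emit:
apply_moves --plan '[[[0,-0.9,0],0],[[0,-0.9,0],0],[[0,-0.9,0],0],[[0,-0.2,0],0],[[0,0,0],0]]'

```text
time_s: 6.2
ee_pos: [0.4893, 0.2598, 0.2372]
tcp_rot: [[-0.296, 0.012, 0.955], [-0.955, 0.009, -0.296], [-0.012, -1.0, 0.009]]
contact_force: [0.8, -0.6, -2.0]
opening: 0.0169
```

```bash
python3 -c "
from h import *
print(manip.sense()['tcp_rot'].round(4))
go(0.598,0.050,0.225,-17.2,20)
im,d=snap('side','s6.png',(190,30,300,150),5)
"
```

```text
[[-0.2961  0.0123  0.9551]
 [-0.9551  0.009  -0.2962]
 [-0.0123 -0.9999  0.0091]]
t 6.20 pos [0.4893 0.2598 0.2372] yaw -17.23 F [ 0.8 -0.6 -2. ] op 0.0169 tiltz [-0.0123 -0.9999  0.0091] j6 40
need rows 12 turn -0.0005744499064599395
[[0.701, 0.051, 0.692], -0.0]
[[0.701, 0.051, 0.692], -0.0]
[[0.701, 0.051, 0.692], -0.0]
[[0.701, 0.051, 0.692], -0.0]
[[0.701, 0.051, 0.692], -0.0]
[[0.701, 0.051, 0.691], -0.0]
[[0.701, 0.051, 0.691], -0.0]
[[0.701, 0.051, 0.691], -0.0]
[[0.701, 0.051, 0.691], -0.0]
[[0.701, 0.051, 0.691], -0.0]
[[0.701, 0.051, 0.691], -0.0]
[[0.701, 0.051, 0.691], -0.0]
```

View pics/s6.png

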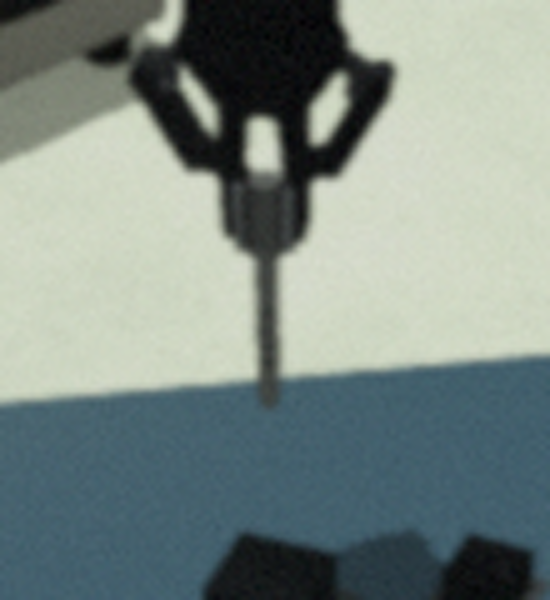

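Emit:
apply_moves --plan '[[[0.4,0,0.4],0],[[0.7,0,0.69],0],[[0.8,0.05,0.79],0],[[0.8,0.05,0.79],0],[[0.8,0.05,0.79],0]]'

```text
time_s: 6.67
ee_pos: [0.533, 0.1709, 0.2281]
tcp_rot: [[-0.289, 0.005, 0.957], [-0.957, 0.008, -0.289], [-0.009, -1.0, 0.003]]
contact_force: [0.2, 0.5, -1.4]
opening: 0.0167
```

Emit:
apply_moves --plan '[[[0.8,0.05,0.79],0],[[0.8,0.05,0.79],0],[[0.8,0.05,0.79],0],[[0.7,0.05,0.69],0],[[0.5,0,0.5],0]]'

```text
time_s: 7.08
ee_pos: [0.579, 0.0709, 0.2136]
tcp_rot: [[-0.291, -0.008, 0.957], [-0.957, 0.005, -0.291], [-0.003, -1.0, -0.009]]
contact_force: [0.0, 0.1, -1.0]
opening: 0.0169
```

```bash
python3 -c "
from h import *
print(manip.sense()['tcp_rot'].round(4))
go(0.600,0.050,0.225,-17.2,20)
"
```

```text
[[-0.2907 -0.0078  0.9568]
 [-0.9568  0.0051 -0.2906]
 [-0.0027 -1.     -0.009 ]]
t 7.08 pos [0.579  0.0709 0.2136] yaw -16.90 F [ 0.   0.1 -1. ] op 0.0169 tiltz [-0.0027 -1.     -0.009 ] j6 19
need rows 2 turn 0.005293145138983935
[[0.349, -0.286, 0.654], 0.005]
[[0.347, -0.286, 0.655], 0.005]
```

Emit:
apply_moves --plan '[[[0.3,-0.2,0.5],0.005],[[0.2,0,0.4],0.005],[[0,0,0],0],[[0,0,0],0]]'

```text
time_s: 7.42
ee_pos: [0.5932, 0.0501, 0.2123]
tcp_rot: [[-0.301, -0.016, 0.954], [-0.954, 0.004, -0.301], [0.001, -1.0, -0.016]]
contact_force: [0.2, -0.3, -2.4]
opening: 0.0169
```

```bash
python3 -c "
from h import *
print(manip.sense()['tcp_rot'].round(4))
go(0.600,0.050,0.21,-17.2,20)
im,d=snap('side','s7.png',(245,90,355,210),5)
snap('top','t7.png',(200,110,310,190),7)
for n in('rod_tip',):
  for c in('side','top'): print(manip.tip_of(c,n)[:3])
"
```

```text
[[-3.007e-01 -1.580e-02  9.536e-01]
 [-9.537e-01  4.100e-03 -3.006e-01]
 [ 8.000e-04 -9.999e-01 -1.630e-02]]
t 7.42 pos [0.5932 0.0501 0.2123] yaw -17.50 F [ 0.2 -0.3 -2.4] op 0.0169 tiltz [ 8.000e-04 -9.999e-01 -1.630e-02] j6 17
need rows 1 turn -0.0052118703138557265
[[-0.096, 0.113, 0.325], -0.01]
[{'centre': [0.4945, -0.3319, 0.0457], 'p': 0.73}, {'centre': [0.4593, -0.2468, 0.0175], 'p': 0.72}, {'centre': [0.5898, 0.0419, 0.1299], 'p': 0.52}]
[{'centre': [0.5882, 0.047, 0.1279], 'p': 0.37}]
```

View pics/s7.png

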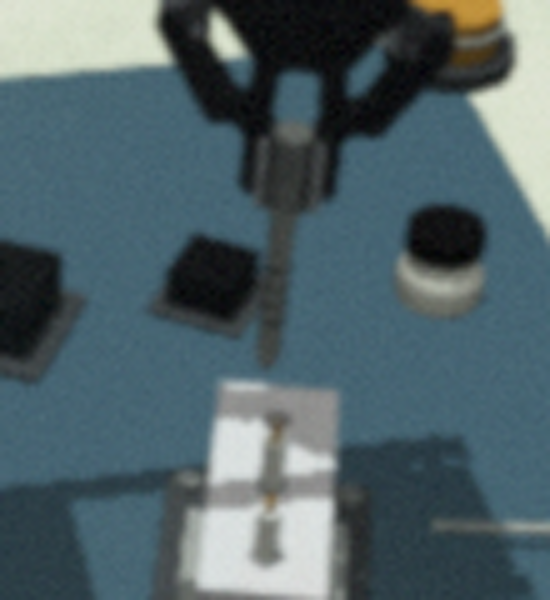

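View pics/t7.png

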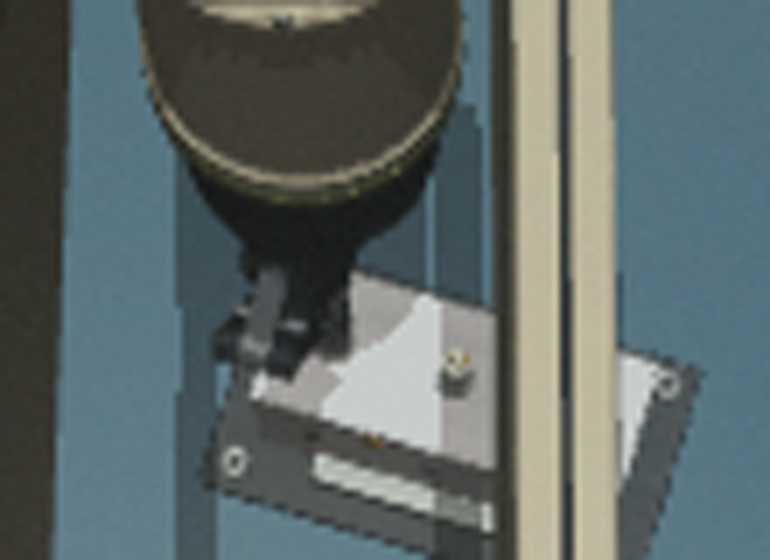

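```bash
cat >> h.py <<'E'
def vert(cam,pt,z0,z1):
    return px(cam,[*pt,z0]),px(cam,[*pt,z1])
E
python3 -c "
from h import *
print(manip.sense()['tcp_rot'].round(4))
z=np.load('last_side.npz');im,d=z['im'],z['d']
g=cv2.cvtColor(im,cv2.COLOR_RGB2GRAY)
for v in range(112,166,4):
  row=d[v,285:320]; k=np.where((row<1.12)&(row>0.5))[0]+285
  if len(k): 
    u=k.mean(); print(v,k.min(),k.max(),w('side',u,v,np.median(d[v,k])).round(4))
print(vert('side',(.593,.05),.255,.125))
"
```

```text
[[-2.991e-01 -1.480e-02  9.541e-01]
 [-9.542e-01  4.100e-03 -2.991e-01]
 [ 5.000e-04 -9.999e-01 -1.530e-02]]
112 285 319 [0.5878 0.0418 0.2757]
116 293 319 [0.5977 0.0388 0.2661]
120 293 312 [0.5908 0.0398 0.2557]
124 293 311 [0.5905 0.0396 0.2451]
128 293 311 [0.5915 0.04   0.2339]
132 298 307 [0.5927 0.0395 0.2231]
136 298 302 [0.5896 0.0437 0.2092]
140 298 302 [0.5903 0.043  0.1983]
144 298 301 [0.5896 0.0418 0.1876]
148 297 301 [0.5895 0.0426 0.1754]
152 297 301 [0.59   0.0413 0.1644]
156 296 300 [0.5888 0.0427 0.1513]
160 296 300 [0.5896 0.0422 0.1393]
(array([302.28781326, 117.63467142]), array([298.18814531, 162.4301134 ]))
```

Emit:
apply_moves --plan '[[[-0.1,0.1,0.25],0],[[-0.04,0.1,0.18],0],[[0,0,0],0],[[0,0,0],0]]'

```text
time_s: 7.95
ee_pos: [0.6027, 0.0536, 0.2093]
tcp_rot: [[-0.296, -0.013, 0.955], [-0.955, 0.004, -0.296], [-0.0, -1.0, -0.014]]
contact_force: [-0.1, 0.2, -1.5]
opening: 0.017
```

```bash
cat >> h.py <<'E'
def tip(L=0.115):
    s=manip.sense();p=np.array(s['ee_pos']);y=np.array(s['tcp_rot'])[:,1]
    t=p[:2]+[-.0014,-.0011]+(y[:2]-[.0073,.0072])*L
    print('t %.2f'%s['time_s'],'p',p.round(4),'tilt',y[:2].round(4),'tip',t.round(4),'tipz %.4f'%(p[2]-.0849),'F',np.round(s['contact_force'],2)); return t
E
python3 -c "
from h import *
tip();print(manip.sense()['tcp_rot'].round(4).tolist())
im,d=snap('side','s8.png',(270,100,330,220),5)
for v in range(136,170,3):
  row=d[v,285:320]; k=np.where((row<1.12)&(row>0.5))[0]+285
  if len(k): 
    u=k.mean(); print(v,k.min(),k.max(),w('side',u,v,np.median(d[v,k])).round(4))
tip()
"
```

```text
t 7.95 p [0.6027 0.0536 0.2093] tilt [-0.0132  0.0044] tip [0.5989 0.0522] tipz 0.1244 F [-0.1   0.21 -1.52]
[[-0.2959, -0.0132, 0.9551], [-0.9552, 0.0044, -0.2959], [-0.0003, -0.9999, -0.0139]]
136 302 306 [0.6006 0.0482 0.2047]
139 302 306 [0.6007 0.0463 0.1974]
142 301 305 [0.5989 0.046  0.1892]
145 301 305 [0.5992 0.0446 0.1815]
148 300 304 [0.598  0.0464 0.1714]
151 300 304 [0.599  0.0471 0.1618]
154 300 304 [0.5993 0.0458 0.1536]
157 299 303 [0.5979 0.0471 0.1436]
160 299 303 [0.5983 0.046  0.1351]
163 300 301 [0.5983 0.0477 0.1244]
t 8.00 p [0.6026 0.0536 0.2092] tilt [-0.0133  0.0044] tip [0.5988 0.0522] tipz 0.1243 F [ 0.02  0.8  -1.29]
```

View pics/s8.png

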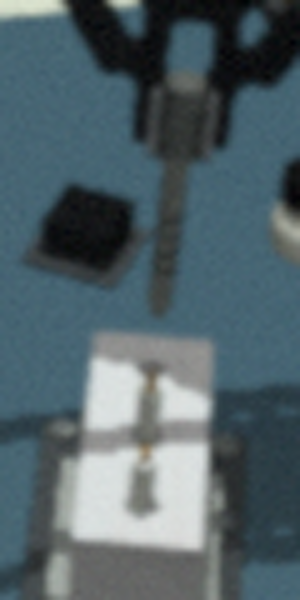

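Emit:
apply_moves --plan '[[[0.1,0.3,0.03],0],[[0.06,0.3,0.02],0],[[0,0.3,0],0],[[0,0,0],0],[[0,0,0],0]]'

```text
time_s: 8.42
ee_pos: [0.6019, 0.05, 0.1887]
tcp_rot: [[-0.296, -0.014, 0.955], [-0.955, 0.004, -0.296], [-0.0, -1.0, -0.015]]
contact_force: [-0.9, 0.2, -1.1]
opening: 0.0172
```

```bash
python3 -c "
from h import *
tip()
im,d=snap('side','s9.png',(270,100,330,220),5)
tip()
"
```

```text
t 8.42 p [0.6019 0.05   0.1887] tilt [-0.014   0.0044] tip [0.5981 0.0486] tipz 0.1038 F [-0.9   0.19 -1.1 ]
t 8.47 p [0.6017 0.05   0.1885] tilt [-0.0145  0.0044] tip [0.5978 0.0486] tipz 0.1036 F [-0.35  0.82 -2.64]
```

View pics/s9.png

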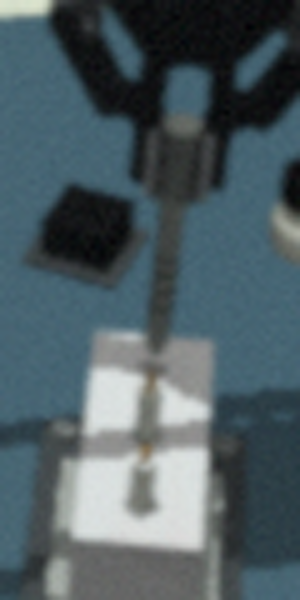

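```bash
python3 -c "
from h import *
z=np.load('last_side.npz');im,d=z['im'],z['d']
g=cv2.cvtColor(im,cv2.COLOR_RGB2GRAY)
print(g[158:182,292:312])
print(vert('side',(.598,.0486),.18,.104),px('side',(.599,.0487,.09)))
"
```

```text
[[ 87  88  90  96  89  92  92  84  69  56  55  56  60  77  90  93  96  93
   96  93]
 [ 95  90  91  94  95  92  90  80  64  58  61  59  73  85  93  94  97  93
   91  96]
 [ 94  91  93  93  95  92  90  76  60  61  63  65  67  84  89  90  93  91
   96  93]
 [ 92  93  95  96  92  93  91  74  60  56  58  59  69  86  91  90  93  91
   93  97]
 [ 91  93  92  94  93  94  94  76  59  59  55  62  75  86  96  91  94  94
   95  92]
 [ 93  93  95  91  93  93  89  78  65  66  65  67  80  91  98  93  91  92
   96  93]
 [ 95  96  91  91  98  90  90  77  67  66  67  68  80  92  93  96  93  92
   92  94]
 [112 108 108 105 105 105  92  79  70  66  67  74  83  94  92  89  92  92
   95  95]
 [143 144 145 148 148 137 113  92  74  67  70  80  94  95  99  98  97  99
   92  93]
 [163 167 172 181 182 170 143 108  74  72  73  92 112 114 115 111 111 113
  107 107]
 [152 151 152 159 160 154 136 105  80  72  85 105 129 136 136 135 132 131
  133 130]
 [147 147 141 145 146 139 134 110  90  79  99 124 140 143 142 144 143 142
  142 140]
 [145 141 144 144 141 141 136 123 103  97 116 133 142 147 142 143 145 145
  147 
[... 343 characters left out ...]
]
 [220 220 219 217 211 200 171 125 102 125 141 143 141 138 140 142 143 145
  145 137]
 [223 222 221 221 219 209 185 137 115 158 178 166 147 143 141 144 147 142
  145 136]
 [223 221 224 221 217 199 166 126 123 159 188 193 177 163 146 143 143 147
  142 137]
 [221 223 224 222 214 188 154 124 129 150 190 210 208 194 167 152 149 152
  140 135]
 [222 221 224 224 211 180 138 123 128 144 178 213 220 213 197 181 178 165
  150 135]
 [221 223 223 221 212 174 125 116 121 142 184 214 222 220 216 214 210 196
  177 148]
 [222 222 222 221 212 170 125 114 118 144 191 216 222 221 221 223 220 216
  207 176]]
(array([302.04130781, 144.53825149]), array([299.68626545, 169.13968611])) [299.65550989 173.35398311]
```

Emit:
apply_moves --plan '[[[0,0.2,-0.02],0],[[0,0.2,0],0],[[0,0.2,0],0],[[0,0.1,0],0],[[0,0.1,0],0]]'

```text
time_s: 8.88
ee_pos: [0.6015, 0.0502, 0.1718]
tcp_rot: [[-0.296, -0.013, 0.955], [-0.955, 0.004, -0.296], [-0.0, -1.0, -0.014]]
contact_force: [-0.0, -0.2, -1.3]
opening: 0.0169
```

```bash
python3 -c "
from h import *
tip()
"
```

```text
t 8.88 p [0.6015 0.0502 0.1718] tilt [-0.0132  0.0044] tip [0.5978 0.0488] tipz 0.0869 F [-0.05 -0.25 -1.27]
```

Emit:
apply_moves --plan '[[[0,0.1,0],0],[[0,0.1,0],0],[[0,0.1,0],0]]'

```text
time_s: 9.13
ee_pos: [0.6015, 0.0508, 0.1654]
tcp_rot: [[-0.296, -0.013, 0.955], [-0.955, 0.005, -0.296], [-0.001, -1.0, -0.014]]
contact_force: [-0.1, 1.6, -1.4]
opening: 0.017
```

Emit:
apply_moves --plan '[[[0,0.1,0],0],[[0,0.1,0],0],[[0,0.1,0],0]]'

```text
time_s: 9.38
ee_pos: [0.6015, 0.0511, 0.159]
tcp_rot: [[-0.296, -0.013, 0.955], [-0.955, 0.006, -0.295], [-0.002, -1.0, -0.014]]
contact_force: [0.0, 0.2, -1.1]
opening: 0.017
```

```bash
python3 -c "
from h import *
tip()
im,d=snap('side','s10.png',(270,100,330,220),5)
"
```

```text
t 9.38 p [0.6015 0.0511 0.159 ] tilt [-0.0126  0.0056] tip [0.5979 0.0498] tipz 0.0741 F [ 0.01  0.21 -1.08]
```

View pics/s10.png

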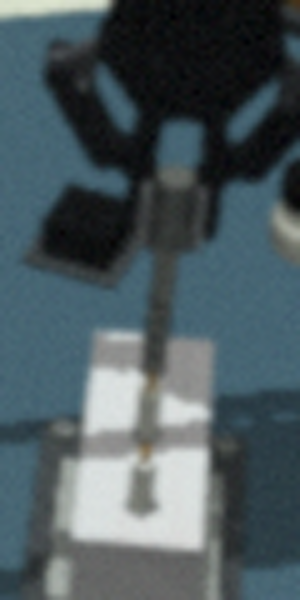

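Emit:
apply_moves --plan '[[[0.03,0.1,0],0],[[0.02,0.1,0],0],[[0,0.1,0],0],[[0,0.1,0],0]]'

```text
time_s: 9.77
ee_pos: [0.6012, 0.0508, 0.1504]
tcp_rot: [[-0.295, -0.012, 0.955], [-0.955, 0.007, -0.295], [-0.003, -1.0, -0.014]]
contact_force: [-0.3, 2.3, -0.9]
opening: 0.0168
```

Emit:
apply_moves --plan '[[[0,0.05,0],0],[[0,0.05,0],0],[[0,0.05,0],0],[[0,0.05,0],0],[[0,0.05,0],0]]'

```text
time_s: 10.18
ee_pos: [0.6011, 0.0508, 0.1446]
tcp_rot: [[-0.295, -0.012, 0.955], [-0.955, 0.007, -0.295], [-0.003, -1.0, -0.014]]
contact_force: [0.9, 0.7, -0.5]
opening: 0.017
```

```bash
python3 -c "
from h import *
tip()
"
```

```text
t 10.18 p [0.6011 0.0508 0.1446] tilt [-0.0123  0.0066] tip [0.5975 0.0496] tipz 0.0597 F [ 0.87  0.69 -0.52]
```

Emit:
apply_moves --plan '[[[0,0.05,0],0],[[0,0.05,0],0],[[0,0.05,0],0],[[0,0.05,0],0]]'

```text
time_s: 10.52
ee_pos: [0.6011, 0.0509, 0.1403]
tcp_rot: [[-0.295, -0.012, 0.955], [-0.955, 0.007, -0.295], [-0.003, -1.0, -0.014]]
contact_force: [-0.0, 2.0, -0.8]
opening: 0.0167
```

Emit:
apply_moves --plan '[[[0,0.1,0],0],[[0,0.1,0],0],[[0,0.05,0],0]]'

```text
time_s: 10.77
ee_pos: [0.601, 0.0509, 0.1348]
tcp_rot: [[-0.295, -0.012, 0.955], [-0.955, 0.007, -0.295], [-0.003, -1.0, -0.014]]
contact_force: [0.3, 0.9, -1.2]
opening: 0.0169
```

Emit:
apply_moves --plan '[[[0,0.05,0],0],[[0,0.05,0],0],[[0,0.05,0],0],[[0,0.05,0],0]]'

```text
time_s: 11.1
ee_pos: [0.601, 0.0509, 0.1302]
tcp_rot: [[-0.295, -0.012, 0.955], [-0.955, 0.007, -0.295], [-0.003, -1.0, -0.014]]
contact_force: [-0.2, 1.6, -0.9]
opening: 0.0174
```

Emit:
apply_moves --plan '[[[0.02,0.05,0],0],[[0,0.05,0],0],[[0,0.05,0],0],[[0,0.05,0],0]]'

```text
time_s: 11.43
ee_pos: [0.6009, 0.0508, 0.126]
tcp_rot: [[-0.295, -0.012, 0.955], [-0.955, 0.007, -0.295], [-0.003, -1.0, -0.014]]
contact_force: [-0.2, 1.2, -1.0]
opening: 0.0173
```

Emit:
apply_moves --plan '[[[0,0.05,0],0],[[0,0.05,0],0],[[0,0.05,0],0]]'

```text
time_s: 11.68
ee_pos: [0.6013, 0.0509, 0.1237]
tcp_rot: [[-0.295, -0.011, 0.955], [-0.955, 0.007, -0.295], [-0.004, -1.0, -0.013]]
contact_force: [-2.5, 2.9, 10.4]
opening: 0.0167
```

Emit:
apply_moves --plan '[[[0,0.05,0],0],[[0,0.05,0],0],[[0,0.05,0],0]]'

```text
time_s: 11.93
ee_pos: [0.6015, 0.051, 0.1238]
tcp_rot: [[-0.295, -0.01, 0.955], [-0.955, 0.007, -0.295], [-0.004, -1.0, -0.012]]
contact_force: [-3.6, 1.3, 7.6]
opening: 0.0172
```

```bash
python3 -c "
from h import *
tip()
im,d=snap('side','s11.png',(285,120,320,190),8)
g=cv2.cvtColor(im,cv2.COLOR_RGB2GRAY).astype(int)
for v in range(140,182): print(v,g[v,296:308])
for b in (.0388,.0288,.0488):
  print(b,'60ring',px('side',(.599,.043,b+.06)),'grip bottom',px('side',(.599,.040,b+.09)),'top',px('side',(.599,.049,b+.135)))
"
```

```text
t 11.93 p [0.6015 0.051  0.1238] tilt [-0.01    0.0072] tip [0.5981 0.0499] tipz 0.0389 F [-3.64  1.29  7.62]
140 [22 13 18 23 47 73 91 95 95 94 95 90]
141 [18 15 16 25 58 81 93 92 94 95 90 87]
142 [19 11 18 35 64 86 93 93 93 91 94 88]
143 [18 13 18 33 64 84 94 93 94 92 95 89]
144 [11 12 15 30 66 86 91 92 97 93 92 79]
145 [ 21  16  18  31  67  89  98  95 103  98  92  71]
146 [15 19 20 33 71 93 98 98 95 98 92 70]
147 [ 21  25  26  40  71  94  97 104 102 101  98  71]
148 [ 18  37  50  50  60  79  95  96 103  98  90  69]
149 [29 53 64 55 51 65 76 89 88 81 77 60]
150 [30 56 65 56 41 44 58 62 66 60 54 54]
151 [33 52 61 50 46 47 51 53 54 49 45 48]
152 [37 53 60 53 49 49 52 53 49 47 42 49]
153 [40 57 60 50 45 49 53 53 53 54 51 48]
154 [41 60 57 50 48 54 49 50 55 55 49 53]
155 [44 64 56 49 49 50 50 52 52 53 49 54]
156 [47 62 54 45 48 50 51 51 48 48 49 58]
157 [51 61 58 42 48 47 57 53 51 43 41 57]
158 [66 67 55 44 49 51 54 54 49 42 41 56]
159 [80 70 57 39 42 54 53 56 47 47 46 61]
160 [82 76 62 50 50 50 56 58 56 52 58 61]
161 [88 84 74 63 58 58 58 58 58 65 63 73]
162 [91 90 88 77 66 70 65 66 7
[... 655 characters left out ...]
6  86 103 121 135 140 140 143 140]
176 [217 192 158 121 103 116 138 143 139 137 138 142]
177 [216 193 156 123 114 133 145 144 143 141 141 143]
178 [217 188 151 123 123 132 146 145 141 143 140 140]
179 [213 180 139 123 126 133 154 165 165 148 142 143]
180 [213 174 129 117 120 136 181 201 195 176 159 151]
181 [211 176 126 111 116 145 188 212 215 208 195 182]
0.0388 60ring [300.47633205 172.14280014] grip bottom [301.6992376  163.53971571] top [302.20840245 146.49176498]
0.0288 60ring [300.17780725 175.19247046] grip bottom [301.38689901 166.70623586] top [301.88576287 149.83854924]
0.0488 60ring [300.77855144 169.05538666] grip bottom [302.01552283 160.33318418] top [302.53521208 143.10172433]
```

View pics/s11.png

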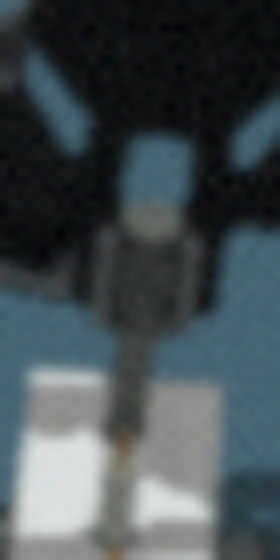

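Emit:
apply_moves --plan '[[[0,-0.15,0],0],[[0,-0.4,0],0],[[0,-0.6,0],0],[[0,-0.6,0],0],[[0,-0.6,0],0]]'

```text
time_s: 12.4
ee_pos: [0.6007, 0.0505, 0.1711]
tcp_rot: [[-0.295, -0.014, 0.955], [-0.955, 0.007, -0.295], [-0.003, -1.0, -0.015]]
contact_force: [-0.5, 0.0, -2.6]
opening: 0.0169
```

Emit:
apply_moves --plan '[[[0,-0.6,0],0],[[0,-0.7,0],0],[[0,-0.7,0],0],[[0,-0.4,0],0],[[0,0,0],0]]'

```text
time_s: 12.82
ee_pos: [0.6034, 0.0483, 0.2315]
tcp_rot: [[-0.296, -0.006, 0.955], [-0.955, 0.004, -0.296], [-0.002, -1.0, -0.007]]
contact_force: [0.1, -0.1, -1.6]
opening: 0.0173
```

```bash
python3 -c "
from h import *
tip()
go(0.49,0.261,0.215,-17.2,20)
snap('side','s12.png',(245,70,355,210),4)
"
```

```text
t 12.82 p [0.6034 0.0483 0.2315] tilt [-0.0056  0.004 ] tip [0.6005 0.0468] tipz 0.1466 F [ 0.07 -0.14 -1.58]
t 12.82 pos [0.6034 0.0483 0.2315] yaw -17.22 F [ 0.1 -0.1 -1.6] op 0.0173 tiltz [-0.0022 -1.     -0.0066] j6 17
need rows 12 turn -0.0003377097036674215
[[-0.707, 0.069, -0.714], -0.0]
[[-0.707, 0.069, -0.714], -0.0]
[[-0.707, 0.069, -0.714], -0.0]
[[-0.707, 0.069, -0.714], -0.0]
[[-0.707, 0.069, -0.714], -0.0]
[[-0.707, 0.069, -0.714], -0.0]
[[-0.707, 0.069, -0.714], -0.0]
[[-0.707, 0.069, -0.714], -0.0]
[[-0.707, 0.069, -0.714], -0.0]
[[-0.707, 0.069, -0.713], -0.0]
[[-0.707, 0.069, -0.713], -0.0]
[[-0.707, 0.069, -0.713], -0.0]
```

View pics/s12.png

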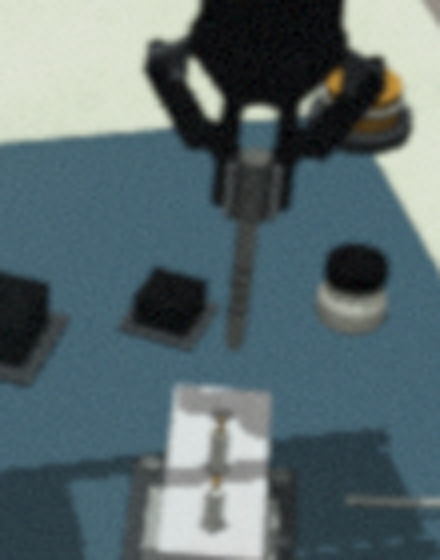

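Emit:
apply_moves --plan '[[[-0.4,0,-0.4],0],[[-0.75,0.05,-0.76],0],[[-0.8,0.05,-0.81],0],[[-0.8,0.05,-0.81],0],[[-0.8,0.05,-0.81],0]]'

```text
time_s: 13.28
ee_pos: [0.5527, 0.1376, 0.2232]
tcp_rot: [[-0.303, -0.011, 0.953], [-0.953, 0.002, -0.303], [0.001, -1.0, -0.011]]
contact_force: [0.9, 0.6, -1.2]
opening: 0.017
```

Emit:
apply_moves --plan '[[[-0.8,0.05,-0.81],0],[[-0.8,0.05,-0.81],0],[[-0.8,0.05,-0.81],0],[[-0.6,0,-0.61],0],[[-0.4,0,-0.4],0]]'

```text
time_s: 13.7
ee_pos: [0.4978, 0.2307, 0.2141]
tcp_rot: [[-0.301, -0.022, 0.953], [-0.954, 0.0, -0.301], [0.006, -1.0, -0.021]]
contact_force: [0.6, -0.6, -1.0]
opening: 0.017
```

```bash
python3 -c "
from h import *
tip()
go(0.49,0.261,0.19,-17.2,20)
"
```

```text
t 13.70 p [0.4978 0.2307 0.2141] tilt [-0.0223  0.0003] tip [0.493  0.2288] tipz 0.1292 F [ 0.64 -0.64 -1.01]
t 13.70 pos [0.4978 0.2307 0.2141] yaw -17.53 F [ 0.6 -0.6 -1. ] op 0.0170 tiltz [ 0.0065 -0.9998 -0.0214] j6 37
need rows 2 turn -0.005758230774220774
[[-0.665, 0.603, -0.414], -0.006]
[[-0.666, 0.603, -0.412], -0.006]
```

Emit:
apply_moves --plan '[[[-0.6,0,-0.3],-0.006],[[-0.4,0,-0.15],0],[[0,0,0],0],[[0,0,0],0]]'

```text
time_s: 14.03
ee_pos: [0.4908, 0.256, 0.211]
tcp_rot: [[-0.294, -0.028, 0.955], [-0.956, -0.002, -0.294], [0.01, -1.0, -0.026]]
contact_force: [0.1, 0.1, -1.8]
opening: 0.0167
```

```bash
python3 -c "
from h import *
t=tip()
R=manip.sense()['tcp_rot'];d=np.array([.4885,.2598])-t
print('x',d@R[:2,0]/.02,'z',d@R[:2,2]/.02)
im,d=snap('side','s13.png',(190,50,300,190),4)
"
```

```text
t 14.03 p [0.4908 0.256  0.211 ] tilt [-0.0276 -0.0017] tip [0.4854 0.2539] tipz 0.1261 F [ 0.09  0.11 -1.84]
x -0.3286775879206196 z 0.0610354899503339
```

View pics/s13.png

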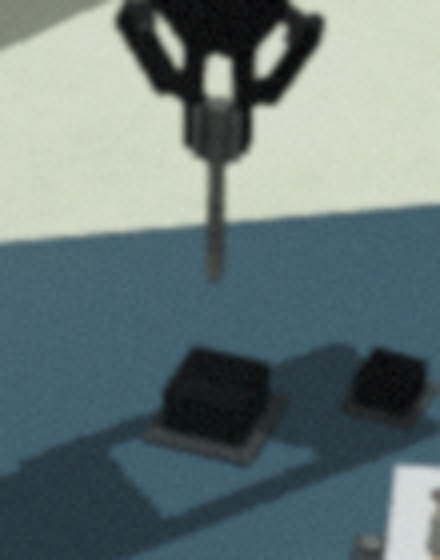

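Emit:
apply_moves --plan '[[[-0.2,0.5,0.05],0],[[-0.12,0.7,0.01],0],[[0,0.7,0],0],[[0,0.6,0],0],[[0,0,0],0]]'

```text
time_s: 14.5
ee_pos: [0.4953, 0.2589, 0.1574]
tcp_rot: [[-0.299, -0.025, 0.954], [-0.954, -0.002, -0.299], [0.009, -1.0, -0.024]]
contact_force: [0.4, -0.3, -2.1]
opening: 0.0173
```

```bash
python3 -c "
from h import *
t=tip()
R=manip.sense()['tcp_rot'];d=np.array([.4885,.2598])-t
print('x',d@R[:2,0]/.02,'z',d@R[:2,2]/.02)
"
```

```text
t 14.50 p [0.4953 0.2589 0.1574] tilt [-0.0254 -0.0017] tip [0.4901 0.2568] tipz 0.0725 F [ 0.42 -0.31 -2.09]
x -0.11908725075645883 z -0.12227691655023777
```

Emit:
apply_moves --plan '[[[-0.12,0.2,-0.11],0],[[0,0.3,0],0],[[0,0.2,0],0],[[0,0,0],0],[[0,0,0],0]]'

```text
time_s: 14.92
ee_pos: [0.4939, 0.261, 0.1418]
tcp_rot: [[-0.301, -0.026, 0.953], [-0.954, -0.002, -0.301], [0.01, -1.0, -0.024]]
contact_force: [0.9, 0.3, -1.3]
opening: 0.0171
```

```bash
python3 -c "
from h import *
t=tip()
R=manip.sense()['tcp_rot'];d=np.array([.4885,.2598])-t
print('x',d@R[:2,0]/.02,'z',d@R[:2,2]/.02)
im,d=snap('side','s14.png',(215,100,275,180),7)
print(px('side',(.4885,.2598,.04)),px('side',(.4885,.2598,.05)))
"
```

```text
t 14.92 p [0.4939 0.261  0.1418] tilt [-0.026  -0.0021] tip [0.4887 0.2588] tipz 0.0569 F [ 0.92  0.27 -1.29]
x -0.044253584616120625 z -0.024329005435761122
[243.34165792 143.50243336] [243.2976452  140.70340227]
```

View pics/s14.png

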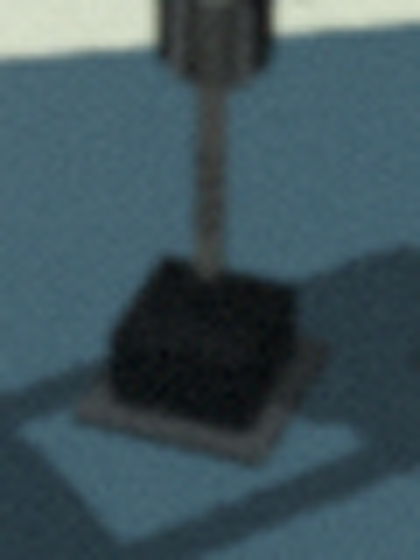

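```bash
python3 -c "
from h import *
g=cv2.cvtColor(np.load('last_side.npz')['im'],cv2.COLOR_RGB2GRAY).astype(float)
s5=cv2.cvtColor(cv2.resize(cv2.imread('pics/s5.png'),(110,120),interpolation=cv2.INTER_AREA),cv2.COLOR_BGR2GRAY).astype(float)
G5=np.zeros((384,512));G5[60:180,190:300]=s5
def cen(g,v,a,b):
  r=g[v,a:b];m=np.clip((r[:2].mean()+r[-2:].mean())/2-6-r,0,None);return (m*np.arange(a,b)).sum()/m.sum()
for v in range(114,138,3): print(v,'now',round(cen(g,v,238,252),2))
for v in range(127,137,2): print(v,'seated',round(cen(G5,v,237,251),2))
for z in(.04,.06,.08,.1,.12): print(z,px('side',(.4885,.2598,z)))
"
```

```text
114 now 244.76
117 now 244.69
120 now 244.51
123 now 244.46
126 now 244.51
129 now 244.58
132 now 244.45
135 now 244.73
127 seated 244.01
129 seated 243.43
131 seated 243.21
133 seated 243.51
135 seated 243.59
0.04 [243.34165792 143.50243336]
0.06 [243.25316296 137.87451217]
0.08 [243.16275958 132.12522315]
0.1 [243.07038537 126.25059749]
0.12 [242.97597517 120.24649146]
```

Emit:
apply_moves --plan '[[[0,0.1,-0.115],0],[[0,0.1,0],0],[[0,0.1,0],0],[[0,0,0],0]]'

```text
time_s: 15.3
ee_pos: [0.4923, 0.2623, 0.1371]
tcp_rot: [[-0.301, -0.023, 0.953], [-0.954, -0.001, -0.301], [0.008, -1.0, -0.022]]
contact_force: [0.6, -0.8, -1.3]
opening: 0.0172
```

```bash
python3 -c "
from h import *
t=tip()
im,d=snap('side','s15.png',(215,100,275,180),7)
g=cv2.cvtColor(im,cv2.COLOR_RGB2GRAY).astype(float)
def cen(g,v,a,b):
  r=g[v,a:b];m=np.clip((r[:2].mean()+r[-2:].mean())/2-6-r,0,None);return (m*np.arange(a,b)).sum()/m.sum()
for v in range(117,139,3): print(v,'now',round(cen(g,v,237,251),2))
tip()
"
```

```text
t 15.30 p [0.4923 0.2623 0.1371] tilt [-0.0232 -0.001 ] tip [0.4874 0.2602] tipz 0.0522 F [ 0.59 -0.82 -1.28]
117 now 244.3
120 now 244.22
123 now 244.13
126 now 244.13
129 now 243.92
132 now 243.75
135 now 243.69
138 now 239.26
t 15.35 p [0.4924 0.2623 0.1373] tilt [-0.023  -0.0008] tip [0.4875 0.2603] tipz 0.0524 F [ 0.82  0.08 -1.56]
```

View pics/s15.png

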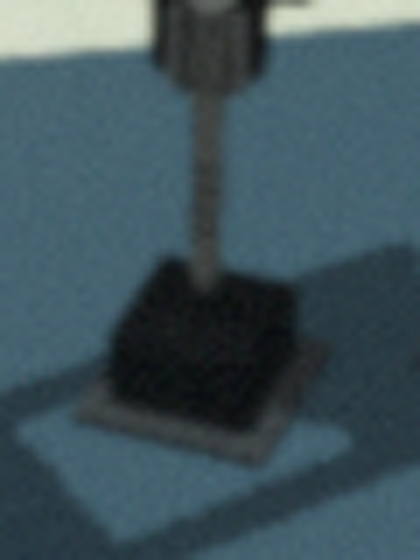

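Emit:
apply_moves --plan '[[[0,0.2,-0.01],0],[[0,0.15,0],0],[[0,0.1,0],0],[[0,0.1,0],0]]'

```text
time_s: 15.68
ee_pos: [0.4924, 0.2626, 0.1261]
tcp_rot: [[-0.301, -0.022, 0.953], [-0.954, -0.0, -0.301], [0.007, -1.0, -0.021]]
contact_force: [0.6, 0.1, -1.6]
opening: 0.017
```

Emit:
apply_moves --plan '[[[0,0.07,0],0],[[0,0.07,0],0],[[0,0.07,0],0]]'

```text
time_s: 15.93
ee_pos: [0.492, 0.2624, 0.1208]
tcp_rot: [[-0.301, -0.023, 0.953], [-0.954, -0.001, -0.301], [0.007, -1.0, -0.021]]
contact_force: [0.1, 0.0, -1.8]
opening: 0.0167
```

Emit:
apply_moves --plan '[[[0,0.07,0],0],[[0,0.07,0],0],[[0,0.07,0],0]]'

```text
time_s: 16.18
ee_pos: [0.4919, 0.2624, 0.1162]
tcp_rot: [[-0.301, -0.023, 0.953], [-0.954, -0.001, -0.301], [0.008, -1.0, -0.021]]
contact_force: [0.6, 0.3, -2.1]
opening: 0.017
```

```bash
python3 -c "
from h import *
t=tip()
im,d=snap('side','s16.png',(215,100,275,180),7)
"
```

```text
t 16.18 p [0.4919 0.2624 0.1162] tilt [-0.0226 -0.0008] tip [0.4871 0.2604] tipz 0.0313 F [ 0.6   0.31 -2.08]
```

View pics/s16.png

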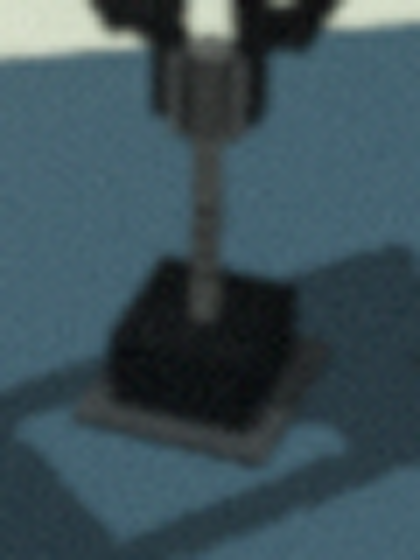

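Emit:
apply_moves --plan '[[[0,0.1,0],0],[[0,0.1,0],0],[[0,0.1,0],0],[[0,0.1,0],0]]'

```text
time_s: 16.57
ee_pos: [0.4917, 0.2624, 0.1076]
tcp_rot: [[-0.301, -0.023, 0.953], [-0.954, -0.001, -0.301], [0.007, -1.0, -0.021]]
contact_force: [-0.6, 0.7, -1.6]
opening: 0.0169
```

Emit:
apply_moves --plan '[[[0,0.1,0],0],[[0,0.07,0],0],[[0,0.05,0],0]]'

```text
time_s: 16.82
ee_pos: [0.4914, 0.2623, 0.1022]
tcp_rot: [[-0.301, -0.023, 0.953], [-0.954, -0.001, -0.301], [0.008, -1.0, -0.022]]
contact_force: [-0.7, -0.1, -1.8]
opening: 0.0169
```

```bash
python3 -c "
from h import *
t=tip()"
```

```text
t 16.82 p [0.4914 0.2623 0.1022] tilt [-0.023  -0.0009] tip [0.4866 0.2603] tipz 0.0173 F [-0.73 -0.13 -1.8 ]
```

Emit:
apply_moves --plan '[[[0,0.07,0],0],[[0,0.07,0],0],[[0,0.05,0],0]]'

```text
time_s: 17.07
ee_pos: [0.4914, 0.2623, 0.0981]
tcp_rot: [[-0.301, -0.023, 0.953], [-0.954, -0.001, -0.301], [0.008, -1.0, -0.021]]
contact_force: [0.2, 0.1, -1.1]
opening: 0.0172
```

Emit:
apply_moves --plan '[[[0,0.05,0],0],[[0,0.05,0],0],[[0,0.05,0],0]]'

```text
time_s: 17.32
ee_pos: [0.4914, 0.2623, 0.0948]
tcp_rot: [[-0.301, -0.023, 0.953], [-0.954, -0.001, -0.301], [0.008, -1.0, -0.021]]
contact_force: [-0.6, -0.1, -1.4]
opening: 0.0172
```

```bash
python3 -c "
from h import *
t=tip()"
```

```text
t 17.32 p [0.4914 0.2623 0.0948] tilt [-0.0228 -0.0009] tip [0.4865 0.2603] tipz 0.0099 F [-0.56 -0.08 -1.38]
```

Emit:
apply_moves --plan '[[[0,0.05,0],0],[[0,0.04,0],0]]'

```text
time_s: 17.48
ee_pos: [0.4913, 0.2623, 0.0928]
tcp_rot: [[-0.301, -0.023, 0.953], [-0.954, -0.001, -0.301], [0.008, -1.0, -0.021]]
contact_force: [-0.5, -1.0, -0.3]
opening: 0.0173
```

Emit:
apply_moves --plan '[[[0,0,0],0],[[0,0,0],0],[[0,0,0],0],[[0,0,0],0]]' --gripper -0.2

```text
time_s: 17.82
ee_pos: [0.4919, 0.2626, 0.0935]
tcp_rot: [[-0.301, -0.021, 0.953], [-0.954, -0.0, -0.301], [0.007, -1.0, -0.02]]
contact_force: [-0.3, -0.1, -0.1]
opening: 0.0511
```

```bash
python3 -c "
from h import *
t=tip()
snap('side','s17.png',(190,60,300,180),5)"
```

```text
t 17.82 p [0.4919 0.2626 0.0935] tilt [-0.0214 -0.0003] tip [0.4872 0.2606] tipz 0.0086 F [-0.27 -0.1  -0.12]
```

View pics/s17.png

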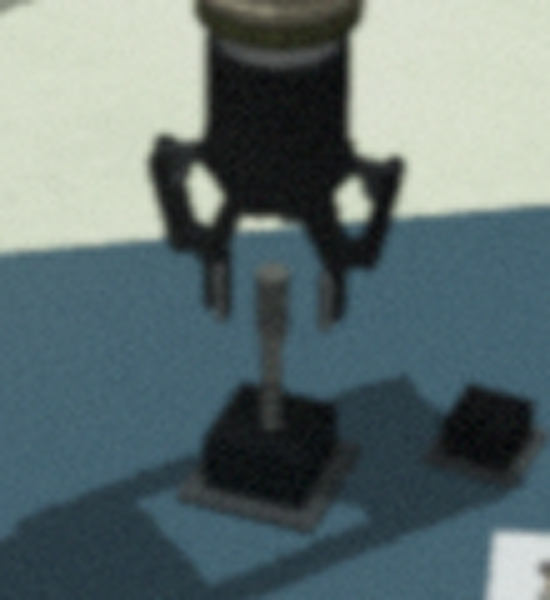

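Emit:
apply_moves --plan '[[[0,-0.3,0],0],[[0,-0.6,0],0],[[0,-0.9,0],0],[[0,-0.9,0],0],[[0,-0.9,0],0]]'

```text
time_s: 18.28
ee_pos: [0.4907, 0.2614, 0.1663]
tcp_rot: [[-0.301, -0.029, 0.953], [-0.954, -0.003, -0.301], [0.012, -1.0, -0.026]]
contact_force: [-0.5, 0.2, 1.1]
opening: 0.0513
```

Emit:
apply_moves --plan '[[[0.4,-0.6,0.4],0],[[0.5,-0.3,0.5],0],[[0.5,0,0.5],0],[[0.3,0,0.3],0],[[0,0,0],0]]'

```text
time_s: 18.7
ee_pos: [0.5193, 0.217, 0.1968]
tcp_rot: [[-0.299, -0.015, 0.954], [-0.954, 0.001, -0.299], [0.004, -1.0, -0.014]]
contact_force: [-1.0, 0.1, 0.6]
opening: 0.0513
```

Run:
```python
from h import *
t=tip()
im,d=snap('side','s18.png',(150,90,330,350),2.2)
im2,d2=snap('top','t18.png',(300,180,410,240),7)
for u,v in((341.6,215.6),(357.9,209.4),(374.1,203.1),(386,199)):
    u0,v0=int(u),int(v)
    P=[w('top',a,b,d2[b,a]) for a in range(u0-3,u0+5) for b in range(v0-3,v0+4) if d2[b,a]>0]
    P=np.array(P);P=P[P[:,2]>.055]
    print(u,v,P[P[:,2]>P[:,2].max()-.008].mean(0).round(4) if len(P) else None,len(P), np.sort(P[:,2])[-6:].round(3))
```

```text
t 18.70 p [0.5193 0.217  0.1968] tilt [-0.0145  0.0008] tip [0.5154 0.2152] tipz 0.1119 F [-1.04  0.12  0.64]
341.6 215.6 [ 0.4423 -0.2046  0.0914] 21 [0.086 0.087 0.091 0.092 0.093 0.094]
357.9 209.4 [ 0.4573 -0.2454  0.1025] 22 [0.097 0.099 0.101 0.103 0.104 0.105]
374.1 203.1 [ 0.4748 -0.2886  0.1049] 20 [0.106 0.106 0.106 0.107 0.107 0.108]
386 199 [ 0.4899 -0.3309  0.0777] 19 [0.076 0.076 0.079 0.081 0.082 0.082]
```

View pics/t18.png

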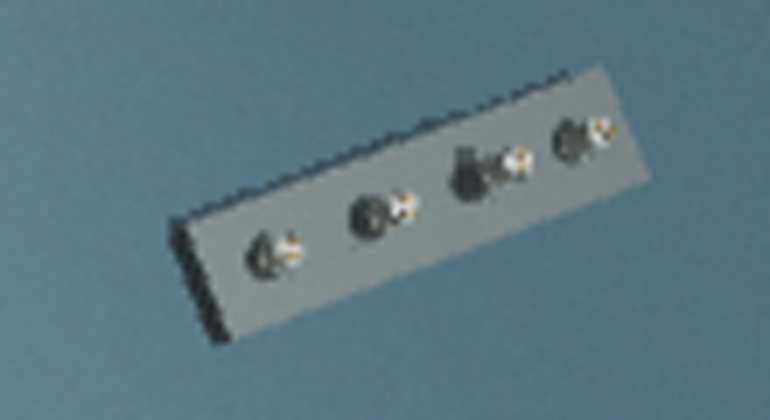

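View pics/s18.png

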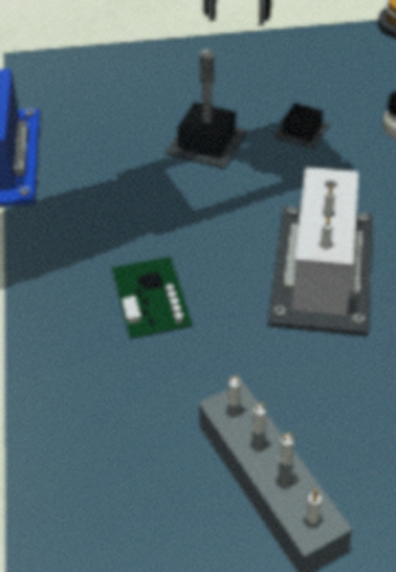

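Run:
```python
from h import *
im=np.load('last_side.npz')['im']
o=cv2.resize(im[255:350,235:315],None,fx=6,fy=6,interpolation=cv2.INTER_CUBIC);cv2.imwrite('pics/s19.png',o[:,:,::-1])
# rack outline top face from both cams
im=np.load('last_top.npz')['im'];d=np.load('last_top.npz')['d']
vv,uu=np.mgrid[180:240,310:405]
P=np.array([w('top',u,v,d[v,u]) for u,v in zip(uu.ravel(),vv.ravel())]).reshape(60,95,3)
m=((P[...,2]>.033)).astype(np.uint8)
cs,_=cv2.findContours(m,cv2.RETR_EXTERNAL,cv2.CHAIN_APPROX_NONE);c=max(cs,key=cv2.contourArea)[:,0]+[310,180]
Q=np.array([wz('top',u,v,.04)[:2] for u,v in c],dtype=np.float32)*1000
r=cv2.minAreaRect(Q);print(r)
z=np.load('last_side.npz');d=z['d']
vv,uu=np.mgrid[250:350,230:320]
P=np.array([w('side',u,v,d[v,u]) for u,v in zip(uu.ravel(),vv.ravel())])
k=(abs(P[:,2]-.04)<.005);r=cv2.minAreaRect((P[k][:,:2]*1000).astype(np.float32));print(r)
```

```text
Traceback (most recent call last):
  File "h.py", line 11, in w
    p=manip.camera_params(name);K,R,t=map(np.array,(p['K'],p['R'],p['t']))
ValueError: time passes only in moves, steps and waits
```

View pics/s19.png

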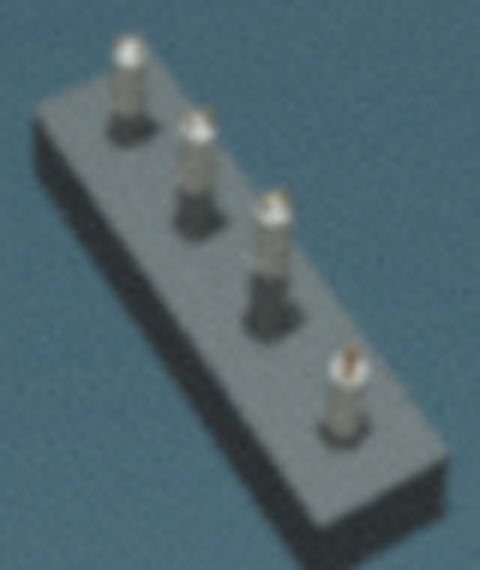

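```bash
python3 - <<'E'
s=open('h.py').read()
s=s.replace("def w(","_C={}\ndef cp(n):\n    if n not in _C: _C[n]=manip.camera_params(n)\n    return _C[n]\ndef w(",1).replace("p=manip.camera_params(name);","p=cp(name);")
open('h.py','w').write(s)
E
python3 - <<'E'
from h import *
im=np.load('last_top.npz')['im'];d=np.load('last_top.npz')['d']
vv,uu=np.mgrid[180:240,310:405]
P=np.array([w('top',u,v,d[v,u]) for u,v in zip(uu.ravel(),vv.ravel())])
k=abs(P[:,2]-.04)<.006;r=cv2.minAreaRect((P[k][:,:2]*1000).astype(np.float32));print('top',r)
g=cv2.cvtColor(im,cv2.COLOR_RGB2GRAY).astype(int);print(g[203:217,350:364])
z=np.load('last_side.npz');d=z['d'];gs=cv2.cvtColor(z['im'],cv2.COLOR_RGB2GRAY).astype(int)
vv,uu=np.mgrid[250:350,230:320]
P=np.array([w('side',u,v,d[v,u]) for u,v in zip(uu.ravel(),vv.ravel())])
k=(abs(P[:,2]-.04)<.005);r=cv2.minAreaRect((P[k][:,:2]*1000).astype(np.float32));print('side',r)
print(gs[272:298,261:275])
for c in ('top','side'):
  print(c,px(c,(.459,-.247,.015)),px(c,(.459,-.247,.04)),px(c,(.459,-.247,.065)),px(c,(.459,-.247,.095)))
E
```

```text
top ((466.3404541015625, -267.8868408203125), (49.88079071044922, 185.83782958984375), 20.650104522705078)
[[137 135 136 136 134 134 133 135 135 134 135 136 135 135]
 [136 137 136 136 135 136 135 134 136 136 134 134 134 134]
 [136 136 135 135 136 134 134 134 135 135 134 134 133 132]
 [137 135 137 138 136 136 133 135 135 135 134 135 133 133]
 [137 131 132 131 132 136 119 130 155 138 136 133 134 133]
 [131  79  86  89 106 137 171 122 186 171 135 136 135 135]
 [ 76  61  60  92  81 104 206 198 205 170 134 136 134 133]
 [ 55  55  77  85  80  86 196  96 181 138 137 135 134 134]
 [ 54  53  56 126  87  93  78 141 169 136 137 136 136 133]
 [ 58  54  55 104  82 131 129 136 136 136 135 135 134 133]
 [100  66  62  62  89 136 135 135 135 135 134 136 133 134]
 [135 115 106 116 136 137 136 138 134 136 135 135 136 135]
 [122 135 138 138 136 138 136 135 136 135 136 136 135 133]
 [136 137 137 137 138 137 136 135 135 134 137 135 134 133]]
side ((466.9456787109375, -268.00555419921875), (51.94902420043945, 187.41326904296875), 20.765256881713867)
[[120 121 118 121 119 117 107 103 102  97  93  95  92  94
[... 1010 characters left out ...]
 119 111  89  69  69  69  68  63  67  83  99 114 121]
 [119 116 104  80  66  65  66  67  61  59  68  84 104 116]
 [121 118 103  79  66  67  66  64  61  59  69  87 105 120]
 [118 118 108  92  75  73  67  65  67  73  88 103 115 120]
 [124 123 118 106  91  77  78  73  82  98 108 115 122 123]
 [121 124 120 117 108 101  96  97 107 115 119 121 119 119]
 [123 123 120 121 116 112 115 116 123 122 122 120 124 123]
 [121 122 119 122 118 118 119 121 121 119 121 121 121 119]]
top [349.69283696 212.05478667] [351.87012277 211.11819337] [354.15217161 210.13653463] [357.0398801  208.89434198]
side [266.41919224 298.83390073] [266.69332138 291.93075524] [266.97781005 284.76673491] [267.33371707 275.80425122]
```

```bash
python3 -c "
from h import *
go(0.460,-0.246,0.15,20.7,40)"
```

```text
t 18.80 pos [0.5184 0.2182 0.1961] yaw -17.38 F [-0.4 -0.2 -0.2] op 0.0513 tiltz [ 0.0036 -0.9999 -0.0154] j6 35
need rows 26 turn -0.6646045611756399
[[0.886, 0.089, 0.159], -0.051]
[[0.889, 0.089, 0.137], -0.051]
[[0.893, 0.089, 0.114], -0.051]
[[0.895, 0.089, 0.091], -0.051]
[[0.897, 0.089, 0.068], -0.051]
[[0.899, 0.089, 0.045], -0.051]
[[0.899, 0.089, 0.022], -0.051]
[[0.9, 0.089, -0.001], -0.051]
[[0.899, 0.089, -0.024], -0.051]
[[0.899, 0.089, -0.047], -0.051]
[[0.897, 0.089, -0.07], -0.051]
[[0.895, 0.089, -0.093], -0.051]
[[0.892, 0.089, -0.115], -0.051]
[[0.889, 0.089, -0.138], -0.051]
[[0.885, 0.089, -0.161], -0.051]
[[0.881, 0.089, -0.183], -0.051]
[[0.876, 0.089, -0.206], -0.051]
[[0.87, 0.089, -0.228], -0.051]
[[0.864, 0.089, -0.25], -0.051]
[[0.858, 0.089, -0.272], -0.051]
[[0.85, 0.089, -0.294], -0.051]
[[0.843, 0.089, -0.316], -0.051]
[[0.834, 0.089, -0.337], -0.051]
[[0.825, 0.089, -0.359], -0.051]
[[0.816, 0.089, -0.379], -0.051]
[[0.806, 0.089, -0.4], -0.051]
```

Emit:
apply_moves --plan '[[[0.9,0,0.15],-0.05],[[0.95,0,0.12],-0.05],[[0.95,0,0.1],-0.05],[[0.95,0,0.07],-0.05],[[0.95,0,0.05],-0.05]]' --gripper -0.1

```text
time_s: 19.22
ee_pos: [0.5012, 0.1271, 0.1933]
tcp_rot: [[-0.166, -0.022, 0.986], [-0.986, 0.003, -0.166], [0.001, -1.0, -0.022]]
contact_force: [0.4, 0.8, 0.5]
opening: 0.0471
```

Emit:
apply_moves --plan '[[[0.95,0,0.03],-0.05],[[0.95,0,0],-0.05],[[0.95,0,-0.02],-0.05],[[0.95,0,-0.05],-0.05],[[0.95,0,-0.07],-0.05]]'

```text
time_s: 19.63
ee_pos: [0.484, 0.0319, 0.1902]
tcp_rot: [[-0.032, -0.028, 0.999], [-0.999, 0.004, -0.031], [-0.003, -1.0, -0.028]]
contact_force: [0.1, 0.5, -0.7]
opening: 0.0468
```

Emit:
apply_moves --plan '[[[0.95,0,-0.09],-0.05],[[0.95,0,-0.12],-0.05],[[0.9,0,-0.14],-0.05],[[0.9,0,-0.16],-0.05],[[0.9,0,-0.18],-0.05]]'

```text
time_s: 20.05
ee_pos: [0.4688, -0.0612, 0.1873]
tcp_rot: [[0.103, -0.034, 0.994], [-0.995, 0.007, 0.103], [-0.01, -0.999, -0.033]]
contact_force: [0.3, -0.4, -0.3]
opening: 0.0471
```

```bash
python3 -c "
from h import *
print(manip.sense()['tcp_rot'].round(4))
go(0.460,-0.246,0.15,20.7,40)"
```

```text
[[ 0.1032 -0.0337  0.9941]
 [-0.9946  0.0067  0.1035]
 [-0.0101 -0.9994 -0.0328]]
t 20.05 pos [ 0.4688 -0.0612  0.1873] yaw 5.94 F [ 0.3 -0.4 -0.3] op 0.0471 tiltz [-0.0101 -0.9994 -0.0328] j6 -20
need rows 11 turn -0.25756915940500535
[[0.831, 0.17, -0.127], -0.047]
[[0.828, 0.17, -0.146], -0.047]
[[0.824, 0.17, -0.166], -0.047]
[[0.82, 0.17, -0.185], -0.047]
[[0.816, 0.17, -0.204], -0.047]
[[0.811, 0.17, -0.223], -0.047]
[[0.805, 0.17, -0.242], -0.047]
[[0.799, 0.17, -0.261], -0.047]
[[0.793, 0.17, -0.279], -0.047]
[[0.786, 0.17, -0.298], -0.047]
[[0.779, 0.17, -0.316], -0.047]
```

Emit:
apply_moves --plan '[[[0.8,0,-0.13],-0.047],[[0.83,0,-0.15],-0.047],[[0.82,0,-0.17],-0.047],[[0.82,0,-0.19],-0.047],[[0.82,0,-0.2],-0.047]]'

```text
time_s: 20.47
ee_pos: [0.4623, -0.1451, 0.1841]
tcp_rot: [[0.228, -0.039, 0.973], [-0.974, 0.01, 0.228], [-0.019, -0.999, -0.035]]
contact_force: [-0.1, -0.6, -0.1]
opening: 0.0469
```

Emit:
apply_moves --plan '[[[0.81,0,-0.22],-0.047],[[0.8,0,-0.24],-0.047],[[0.8,-0.1,-0.26],-0.047],[[0.8,-0.2,-0.28],-0.047],[[0.6,-0.3,-0.25],-0.047]]'

```text
time_s: 20.88
ee_pos: [0.4574, -0.2253, 0.1911]
tcp_rot: [[0.348, -0.046, 0.936], [-0.937, 0.015, 0.349], [-0.03, -0.999, -0.037]]
contact_force: [1.0, 0.9, -0.5]
opening: 0.0471
```

```bash
python3 -c "
from h import *
print(manip.sense()['tcp_rot'].round(4))
go(0.460,-0.246,0.15,20.7,40)"
```

```text
[[ 0.3485 -0.0457  0.9362]
 [-0.9368  0.0154  0.3495]
 [-0.0304 -0.9988 -0.0375]]
t 20.88 pos [ 0.4574 -0.2253  0.1911] yaw 20.47 F [ 1.   0.9 -0.5] op 0.0471 tiltz [-0.0304 -0.9988 -0.0375] j6 -52
need rows 3 turn -0.004004581717136357
[[0.338, 0.685, -0.08], -0.003]
[[0.338, 0.685, -0.08], -0.003]
[[0.338, 0.685, -0.08], -0.003]
```

Emit:
apply_moves --plan '[[[0.2,-0.3,0],0],[[0.2,-0.6,0],0],[[0,-0.9,0],0],[[0,0,0],0],[[0,0,0],0]]'

```text
time_s: 21.3
ee_pos: [0.4617, -0.2323, 0.2263]
tcp_rot: [[0.346, -0.05, 0.937], [-0.938, 0.019, 0.347], [-0.035, -0.999, -0.04]]
contact_force: [-0.2, -0.6, -0.8]
opening: 0.047
```

Emit:
apply_moves --plan '[[[0,1,0],0],[[0,0.6,0],0],[[0,0.4,0],0],[[0,0.2,0],0],[[0,0,0],0]]'

```text
time_s: 21.72
ee_pos: [0.4594, -0.2281, 0.178]
tcp_rot: [[0.347, -0.051, 0.937], [-0.937, 0.021, 0.348], [-0.038, -0.998, -0.041]]
contact_force: [-0.8, -0.8, -0.0]
opening: 0.047
```

```bash
python3 -c "
from h import *
print(manip.sense()['tcp_rot'].round(4))
go(0.460,-0.246,0.15,20.7,40)"
```

```text
[[ 0.3468 -0.0511  0.9365]
 [-0.9372  0.0211  0.3482]
 [-0.0376 -0.9985 -0.0406]]
t 21.72 pos [ 0.4594 -0.2281  0.178 ] yaw 20.39 F [-0.8 -0.8 -0. ] op 0.0470 tiltz [-0.0376 -0.9985 -0.0406] j6 -52
need rows 2 turn -0.005349896837915757
[[0.424, 0.701, -0.142], -0.005]
[[0.423, 0.701, -0.143], -0.005]
```

```bash
cat >> h.py <<'E'
def tl():
    s=manip.sense();R=np.array(s['tcp_rot']);p=np.array(s['ee_pos']);j=np.array(s['joint_positions']);y=R[:,1]
    r=p[:2]/np.linalg.norm(p[:2]);t=np.array([-r[1],r[0]])
    print('t %.2f'%s['time_s'],'p',p.round(4),'tilt rad %.4f tan %.4f'%(y[:2]@r,y[:2]@t),'pitchsum %.2f'%(j[1]+j[2]+j[4]),'j',j.round(2),'yaw %.2f'%np.degrees(np.arctan2(R[1,2],R[0,2])),'eff',np.round(s['effort'],1))
E
python3 -c "
from h import *
tl()"
```

```text
t 21.72 p [ 0.4594 -0.2281  0.178 ] tilt rad -0.0552 tan -0.0038 pitchsum 183.13 j [-31.76  -1.44  98.99  -0.52  85.58 -52.05] yaw 20.39 eff [  0.  -47.8 -49.2  -0.1   0.1   0. ]
```

Emit:
apply_moves --plan '[[[-0.7,0,-0.7],0],[[-0.7,0,-0.7],0],[[0,0,0],0],[[0,0,0],0]]'

```text
time_s: 22.05
ee_pos: [0.4218, -0.2102, 0.1787]
tcp_rot: [[0.347, -0.054, 0.936], [-0.937, 0.023, 0.348], [-0.041, -0.998, -0.043]]
contact_force: [0.3, -0.4, 0.8]
opening: 0.0471
```

```bash
python3 -c "
from h import *
tl()"
```

```text
t 22.05 p [ 0.4218 -0.2102  0.1787] tilt rad -0.0590 tan -0.0034 pitchsum 183.35 j [-32.29  -7.9  105.03  -0.54  86.22 -52.61] yaw 20.41 eff [  0.  -41.6 -48.   -0.1   0.6  -0. ]
```

Emit:
apply_moves --plan '[[[0.7,0,0.7],0],[[0.7,0,0.7],0],[[0,0,0],0],[[0,0,0],0]]'

```text
time_s: 22.38
ee_pos: [0.4605, -0.2278, 0.1774]
tcp_rot: [[0.347, -0.052, 0.937], [-0.937, 0.022, 0.348], [-0.039, -0.998, -0.041]]
contact_force: [-0.5, 0.3, 0.6]
opening: 0.0468
```

```bash
python3 -c "
from h import *
tl()"
```

```text
t 22.38 p [ 0.4605 -0.2278  0.1774] tilt rad -0.0564 tan -0.0034 pitchsum 183.20 j [-31.68  -1.22  98.84  -0.5   85.58 -51.97] yaw 20.38 eff [ -0.  -47.6 -49.2  -0.1   0.2   0. ]
```

Emit:
apply_moves --plan '[[[0.25,0,-0.05],0],[[0.25,0,-0.05],0],[[0.25,0,-0.05],0],[[0.1,0,-0.05],0],[[0,0,0],0]]'

```text
time_s: 22.8
ee_pos: [0.4625, -0.247, 0.1773]
tcp_rot: [[0.347, -0.052, 0.937], [-0.937, 0.022, 0.348], [-0.038, -0.998, -0.041]]
contact_force: [-0.2, -0.2, -0.2]
opening: 0.0468
```

```bash
python3 -c "
from h import *
tl()"
```

```text
t 22.80 p [ 0.4625 -0.247   0.1773] tilt rad -0.0560 tan -0.0054 pitchsum 183.17 j [-33.28   0.41  97.22  -0.6   85.54 -53.57] yaw 20.39 eff [ -0.  -49.  -48.9  -0.1   0.4  -0.1]
```

Emit:
apply_moves --plan '[[[0,0.4,0],0],[[0,0.4,0],0],[[0,0.25,0],0],[[0,0,0],0]]'

```text
time_s: 23.13
ee_pos: [0.4607, -0.2467, 0.1543]
tcp_rot: [[0.346, -0.052, 0.937], [-0.938, 0.022, 0.347], [-0.038, -0.998, -0.041]]
contact_force: [-0.2, 0.6, 0.3]
opening: 0.0465
```

```bash
python3 -c "
from h import *
tl()"
```

```text
t 23.13 p [ 0.4607 -0.2467  0.1543] tilt rad -0.0558 tan -0.0053 pitchsum 183.16 j [-33.37   1.1   98.98  -0.6   83.07 -53.57] yaw 20.33 eff [ -0.1 -50.2 -49.4  -0.1   0.1  -0. ]
```

Emit:
apply_moves --plan '[[[0,0,0],-0.137],[[0,0,0],-0.137],[[0,0,0],-0.137],[[0,0,0],-0.137],[[0,0,0],-0.137]]'

```text
time_s: 23.55
ee_pos: [0.4591, -0.2449, 0.1514]
tcp_rot: [[0.65, -0.056, 0.758], [-0.758, 0.024, 0.652], [-0.055, -0.998, -0.026]]
contact_force: [0.2, 0.1, -0.4]
opening: 0.0468
```

Emit:
apply_moves --plan '[[[0,0,0],-0.137],[[0,0,0],-0.137],[[0,0,0],-0.137],[[0,0,0],-0.137],[[0,0,0],-0.137]]'

```text
time_s: 23.97
ee_pos: [0.4582, -0.2434, 0.1498]
tcp_rot: [[0.876, -0.058, 0.479], [-0.478, 0.026, 0.878], [-0.063, -0.998, -0.005]]
contact_force: [-0.2, -0.8, -0.5]
opening: 0.0469
```

Emit:
apply_moves --plan '[[[0,0,0],-0.137],[[0,0,0],-0.1],[[0,0,0],0],[[0,0,0],0]]'

```text
time_s: 24.3
ee_pos: [0.4577, -0.2423, 0.1487]
tcp_rot: [[0.93, -0.059, 0.363], [-0.362, 0.027, 0.932], [-0.065, -0.998, 0.004]]
contact_force: [-0.6, -0.3, 0.5]
opening: 0.0474
```

```bash
python3 -c "
from h import *
tl();print(manip.sense()['tcp_rot'].round(4))
snap('side','s20.png',(190,190,340,350),4)
tl()"
```

```text
t 24.30 p [ 0.4577 -0.2423  0.1487] tilt rad -0.0649 tan -0.0039 pitchsum 183.69 j [ -33.16    1.16   99.54   -0.57   82.98 -101.78] yaw 68.71 eff [ -0.  -49.1 -48.1  -0.1   0.5  -0.4]
[[ 0.9298 -0.0592  0.3632]
 [-0.3622  0.0269  0.9317]
 [-0.0649 -0.9979  0.0036]]
t 24.35 p [ 0.4577 -0.2423  0.1487] tilt rad -0.0649 tan -0.0038 pitchsum 183.69 j [ -33.16    1.17   99.54   -0.56   82.98 -101.77] yaw 68.70 eff [ -0.  -49.3 -48.3  -0.1   0.4  -0.1]
```

View pics/s20.png

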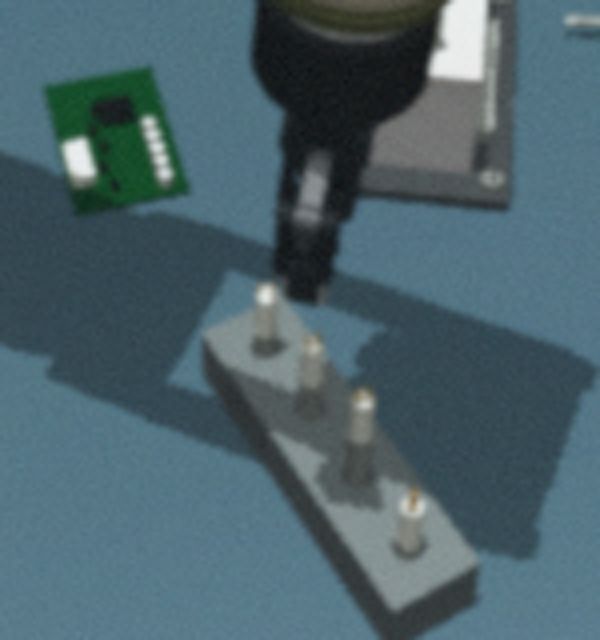

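```bash
cat >> h.py <<'E'
def to(x,y,z,n):
    s=manip.sense();R=np.array(s['tcp_rot']);p=np.array(s['ee_pos'])
    d=R.T@(np.array([x,y,z])-p)/.02
    print('t %.2f'%s['time_s'],'p',p.round(4),'total',d.round(3),'per row',(d/n).round(3),'F',np.round(s['contact_force'],1),'y',R[:,1].round(4),'zz',R[2,2].round(4))
E
python3 -c "
from h import *
to(.458,-.245,.09,8)"
```

```text
t 24.35 p [ 0.4577 -0.2423  0.1487] total [ 0.255  2.922 -0.133] per row [ 0.032  0.365 -0.017] F [-0.7 -0.4  0.2] y [-0.0592  0.027  -0.9979] zz 0.0036
```

Emit:
apply_moves --plan '[[[0.05,0.35,-0.03],0],[[0.05,0.35,-0.03],0],[[0.05,0.35,-0.02],0],[[0.03,0.35,-0.01],0],[[0,0.2,0],0]]'

```text
time_s: 24.77
ee_pos: [0.4589, -0.2447, 0.1138]
tcp_rot: [[0.928, -0.058, 0.367], [-0.366, 0.026, 0.93], [-0.064, -0.998, 0.003]]
contact_force: [-0.3, 0.1, -0.2]
opening: 0.0468
```

```bash
python3 -c "
from h import *
to(.458,-.245,.075,5)
snap('side','s21.png',(230,220,320,320),6)"
```

```text
t 24.77 p [ 0.4589 -0.2447  0.1138] total [ 0.088  1.937 -0.035] per row [ 0.018  0.387 -0.007] F [-0.3  0.1 -0.2] y [-0.0582  0.0263 -0.998 ] zz 0.0031
```

View pics/s21.png

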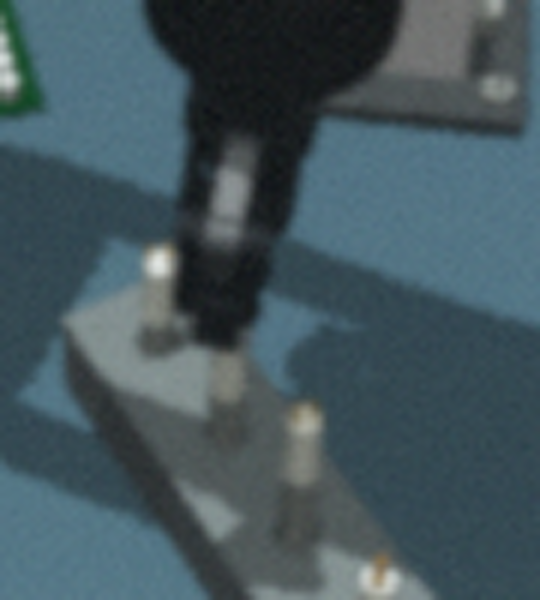

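```bash
python3 -c "
from h import *
z=np.load('last_side.npz');d=z['d']
for v in range(252,292,3):
  r=d[v,255:285];k=np.where((r>.3)&(r<r[r>0].min()+.02))[0]+255
  print(v,k.min(),k.max(),w('side',k.mean(),v,np.median(d[v,k])).round(4))
"
```

```text
252 265 270 [ 0.4463 -0.2965  0.2309]
255 260 270 [ 0.4414 -0.301   0.2295]
258 259 273 [ 0.4417 -0.3073  0.2294]
261 259 273 [ 0.4413 -0.3099  0.2247]
264 259 272 [ 0.4408 -0.3094  0.2161]
267 259 272 [ 0.4418 -0.3054  0.2025]
270 258 272 [ 0.443  -0.2966  0.1824]
273 265 271 [ 0.4478 -0.3003  0.1775]
276 260 271 [ 0.4485 -0.2777  0.1381]
279 265 269 [ 0.4575 -0.2517  0.0912]
282 265 269 [ 0.458  -0.2508  0.0799]
285 264 269 [ 0.4572 -0.2505  0.0695]
288 278 281 [ 0.4739 -0.2886  0.1094]
291 277 282 [ 0.4736 -0.2912  0.1035]
```

Emit:
apply_moves --plan '[[[0.02,0.35,-0.01],0],[[0.02,0.35,-0.01],0],[[0.02,0.35,-0.01],0],[[0.02,0.35,0],0],[[0,0.2,0],0]]'

```text
time_s: 25.23
ee_pos: [0.4577, -0.2447, 0.0777]
tcp_rot: [[0.928, -0.059, 0.368], [-0.367, 0.027, 0.93], [-0.065, -0.998, 0.003]]
contact_force: [-0.9, 0.8, 0.2]
opening: 0.047
```

```bash
python3 -c "
from h import *
to(.458,-.245,.057,5)"
```

```text
t 25.23 p [ 0.4577 -0.2447  0.0777] total [ 0.088  1.034 -0.011] per row [ 0.018  0.207 -0.002] F [-0.9  0.8  0.2] y [-0.0593  0.0271 -0.9979] zz 0.0034
```

Emit:
apply_moves --plan '[[[0.02,0.25,0],0],[[0.02,0.25,0],0],[[0.02,0.2,0],0],[[0.02,0.15,0],0],[[0,0,0],0]]'

```text
time_s: 25.65
ee_pos: [0.4574, -0.2444, 0.0574]
tcp_rot: [[0.928, -0.061, 0.368], [-0.367, 0.028, 0.93], [-0.067, -0.998, 0.004]]
contact_force: [-0.3, 0.6, -0.1]
opening: 0.0463
```

```bash
python3 -c "
from h import *
to(.458,-.245,.057,5)
snap('side','s22.png',(230,220,320,320),6)"
```

```text
t 25.65 p [ 0.4574 -0.2444  0.0574] total [ 0.04   0.017 -0.019] per row [ 0.008  0.003 -0.004] F [-0.3  0.6 -0.1] y [-0.061   0.0281 -0.9977] zz 0.0038
```

View pics/s22.png

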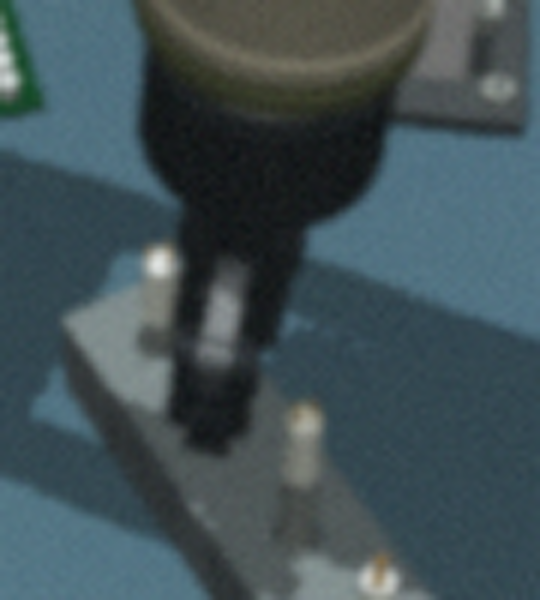

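Emit:
apply_moves --plan '[[[0,0,0],0],[[0,0,0],0],[[0,0,0],0],[[0,0,0],0],[[0,0,0],0]]' --gripper 1 --grip_force 25

```text
time_s: 26.12
ee_pos: [0.4585, -0.245, 0.0591]
tcp_rot: [[0.928, -0.059, 0.368], [-0.367, 0.027, 0.93], [-0.065, -0.998, 0.003]]
contact_force: [-0.2, -0.3, -0.5]
opening: 0.01
```

```bash
python3 -c "
from h import *
to(.458,-.245,.057,5)
snap('side','s23.png',(230,220,320,320),6)"
```

```text
t 26.12 p [ 0.4585 -0.245   0.0591] total [-0.015  0.105 -0.009] per row [-0.003  0.021 -0.002] F [-0.2 -0.3 -0.5] y [-0.0588  0.0267 -0.9979] zz 0.0032
```

View pics/s23.png

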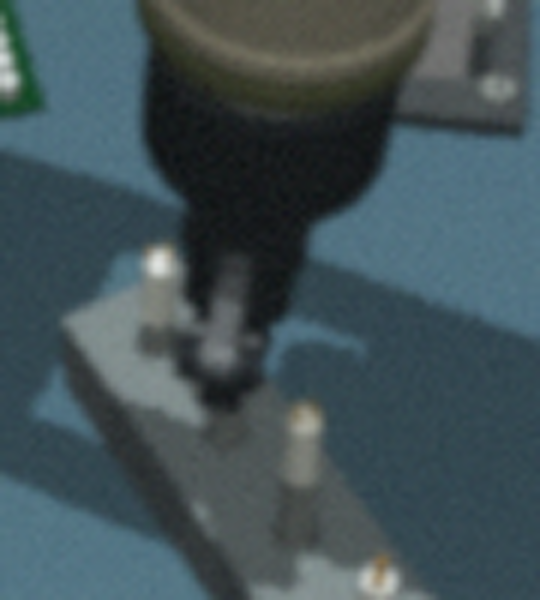

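Emit:
apply_moves --plan '[[[-0.02,-0.2,0.01],0],[[-0.02,-0.35,0.01],0],[[-0.02,-0.4,0.01],0],[[-0.02,-0.4,0.01],0],[[-0.02,-0.4,0.01],0]]'

```text
time_s: 26.58
ee_pos: [0.4581, -0.2438, 0.0959]
tcp_rot: [[0.928, -0.061, 0.368], [-0.367, 0.028, 0.93], [-0.067, -0.998, 0.003]]
contact_force: [0.0, 0.1, -0.1]
opening: 0.0098
```

Emit:
apply_moves --plan '[[[-0.02,-0.4,0.01],0],[[-0.02,-0.4,0.01],0],[[-0.02,-0.4,0.01],0],[[-0.02,-0.4,0.01],0],[[-0.02,-0.4,0.01],0]]'

```text
time_s: 27.0
ee_pos: [0.4599, -0.2435, 0.1423]
tcp_rot: [[0.928, -0.058, 0.368], [-0.367, 0.026, 0.93], [-0.064, -0.998, 0.003]]
contact_force: [0.0, -0.2, -0.7]
opening: 0.0101
```

Emit:
apply_moves --plan '[[[0,-0.4,0],0],[[0,-0.3,0],0],[[0,-0.2,0],0],[[0,0,0],0]]'

```text
time_s: 27.33
ee_pos: [0.4622, -0.2447, 0.1651]
tcp_rot: [[0.928, -0.055, 0.368], [-0.367, 0.024, 0.93], [-0.06, -0.998, 0.002]]
contact_force: [0.5, 0.0, -1.2]
opening: 0.0097
```

```bash
python3 -c "
from h import *
to(.599,.050,.165,40);tl()
snap('side','s24.png',(220,180,330,330),4)"
```

```text
t 27.33 p [ 0.4622 -0.2447  0.1651] total [ 9.4600e-01 -1.3000e-02  1.6215e+01] per row [ 0.024 -0.     0.405] F [ 0.5  0.  -1.2] y [-0.0553  0.0244 -0.9982] zz 0.0024
t 27.33 p [ 0.4622 -0.2447  0.1651] tilt rad -0.0603 tan -0.0043 pitchsum 183.42 j [ -33.11    0.95   97.98   -0.56   84.48 -101.48] yaw 68.44 eff [  0.  -49.1 -48.   -0.1   0.7   0. ]
```

View pics/s24.png

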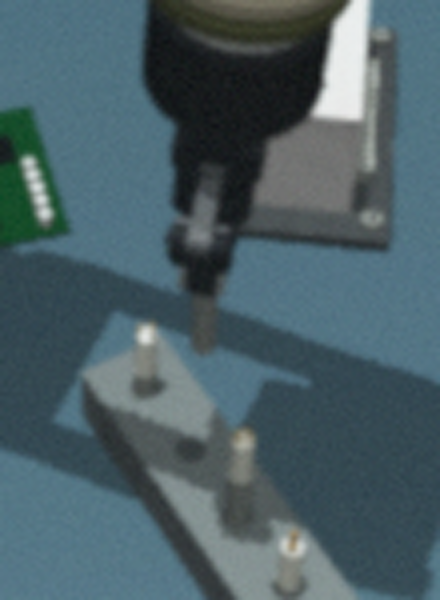

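Emit:
apply_moves --plan '[[[0.01,-0.2,0.2],0],[[0.02,-0.3,0.35],0],[[0.02,-0.3,0.45],0],[[0.02,-0.3,0.5],0],[[0.02,-0.2,0.5],0]]'

```text
time_s: 27.8
ee_pos: [0.4793, -0.2059, 0.19]
tcp_rot: [[0.927, -0.06, 0.37], [-0.369, 0.028, 0.929], [-0.066, -0.998, 0.003]]
contact_force: [-0.3, -0.2, -0.1]
opening: 0.01
```

Emit:
apply_moves --plan '[[[0.03,-0.2,0.55],0],[[0.03,-0.2,0.55],0],[[0.03,-0.1,0.55],0],[[0.03,-0.1,0.55],0],[[0.03,-0.1,0.55],0]]'

```text
time_s: 28.22
ee_pos: [0.5067, -0.1495, 0.2067]
tcp_rot: [[0.928, -0.058, 0.368], [-0.367, 0.027, 0.93], [-0.064, -0.998, 0.004]]
contact_force: [1.0, -0.2, -1.1]
opening: 0.0097
```

```bash
python3 -c "
from h import *
to(.599,.050,.20,20);tl()"
```

```text
t 28.22 p [ 0.5067 -0.1495  0.2067] total [ 0.644  0.336 10.97 ] per row [0.032 0.017 0.549] F [ 1.  -0.2 -1.1] y [-0.0584  0.0271 -0.9979] zz 0.0037
t 28.22 p [ 0.5067 -0.1495  0.2067] tilt rad -0.0636 tan 0.0095 pitchsum 183.68 j [-22.12   0.47  94.08   0.18  89.13 -90.54] yaw 68.40 eff [ -1.7 -50.4 -49.1  -0.    0.4  -0.6]
```

Emit:
apply_moves --plan '[[[0.03,0,0.55],0],[[0.03,0,0.55],0],[[0.03,0,0.55],0],[[0.03,0,0.55],0],[[0.03,0,0.55],0]]'

```text
time_s: 28.63
ee_pos: [0.5321, -0.0932, 0.2065]
tcp_rot: [[0.928, -0.059, 0.367], [-0.366, 0.027, 0.93], [-0.065, -0.998, 0.004]]
contact_force: [0.0, 0.1, -0.6]
opening: 0.0099
```

Emit:
apply_moves --plan '[[[0.03,0,0.55],0],[[0.03,0,0.55],0],[[0.03,0,0.55],0],[[0.03,0,0.55],0],[[0.03,0,0.55],0]]'

```text
time_s: 29.05
ee_pos: [0.5571, -0.0375, 0.2058]
tcp_rot: [[0.928, -0.06, 0.367], [-0.366, 0.027, 0.93], [-0.066, -0.998, 0.003]]
contact_force: [-0.4, -0.3, -0.3]
opening: 0.01
```

Emit:
apply_moves --plan '[[[0.03,0,0.55],0],[[0.03,0,0.55],0],[[0.03,0,0.55],0],[[0.03,0,0.55],0],[[0.03,0,0.5],0]]'

```text
time_s: 29.47
ee_pos: [0.5822, 0.0173, 0.2057]
tcp_rot: [[0.928, -0.06, 0.367], [-0.366, 0.027, 0.93], [-0.066, -0.998, 0.004]]
contact_force: [0.0, -0.2, -0.3]
opening: 0.0098
```

```bash
python3 -c "
from h import *
to(.599,.050,.19,5);tl()"
```

```text
t 29.47 p [0.5822 0.0173 0.2057] total [0.231 0.776 1.823] per row [0.046 0.155 0.365] F [ 0.  -0.2 -0.3] y [-0.06    0.0275 -0.9978] zz 0.0035
t 29.47 p [0.5822 0.0173 0.2057] tilt rad -0.0592 tan 0.0293 pitchsum 183.55 j [ -4.19   8.62  85.61   1.32  89.32 -72.7 ] yaw 68.45 eff [ -1.2 -58.5 -48.8   0.2   0.5  -0.4]
```

Emit:
apply_moves --plan '[[[0.04,0,0.45],0],[[0.04,0,0.4],0],[[0.04,0,0.4],0],[[0.04,0,0.35],0],[[0.03,0,0.1],0]]'

```text
time_s: 29.88
ee_pos: [0.6004, 0.0527, 0.2053]
tcp_rot: [[0.929, -0.06, 0.366], [-0.365, 0.028, 0.931], [-0.066, -0.998, 0.004]]
contact_force: [0.1, 0.0, -0.2]
opening: 0.0104
```

Emit:
apply_moves --plan '[[[0,0.2,0],0],[[0,0.2,0],0],[[0,0.2,0],0],[[0,0.1,0],0],[[0,0,0],0]]'

```text
time_s: 30.3
ee_pos: [0.5994, 0.0525, 0.1893]
tcp_rot: [[0.928, -0.061, 0.366], [-0.365, 0.027, 0.93], [-0.067, -0.998, 0.003]]
contact_force: [0.3, -0.1, -0.4]
opening: 0.0101
```

```bash
cat > meas.py <<'E'
from h import *
im,d=snap('side','tmp.png')
for v in range(150,180,2):
  r=d[v,288:316];k=np.where((r>.3)&(r<1.06))[0]+288
  if len(k): print(v,k.min(),k.max(),w('side',k.mean(),v,np.median(d[v,k])).round(4))
E
python3 -c "
from h import *
to(.5985,.051,.145,5);tl()
import meas
snap('side','s25.png',(270,90,330,220),4.5)"
```

```text
t 30.30 p [0.5994 0.0525 0.1893] total [ 0.133  2.212 -0.093] per row [ 0.027  0.442 -0.019] F [ 0.3 -0.1 -0.4] y [-0.0611  0.0271 -0.9978] zz 0.0029
t 30.30 p [0.5994 0.0525 0.1893] tilt rad -0.0585 tan 0.0324 pitchsum 183.53 j [ -0.82  12.02  83.52   1.51  87.99 -69.43] yaw 68.50 eff [  0.2 -60.7 -49.8   0.2   0.3   0. ]
150 304 304 [0.6025 0.0435 0.1671]
152 302 302 [0.5978 0.0428 0.1622]
176 299 300 [ 5.836e-01 -4.000e-04  1.257e-01]
178 297 301 [0.5833 0.001  0.1182]
```

View pics/s25.png

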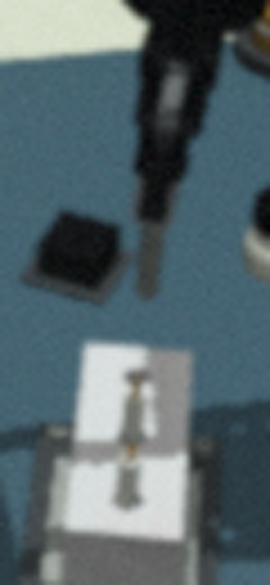

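```bash
python3 -c "
from h import *
z=np.load('last_side.npz');d=z['d'];g=cv2.cvtColor(z['im'],cv2.COLOR_RGB2GRAY).astype(float)
for v in range(140,158,2):
  r=d[v,294:312];k=np.where((r>.3)&(r<1.09))[0]+294
  gr=g[v,295:311];m=np.clip((gr[:2].mean()+gr[-2:].mean())/2-6-gr,0,None)
  print(v,k.min() if len(k) else 0,k.max() if len(k) else 0,'u %.2f'%((m*np.arange(295,311)).sum()/max(m.sum(),1)),w('side',k.mean(),v,np.median(d[v,k])).round(4) if len(k) else '')
print(px('side',(.599,.049,.19)),px('side',(.599,.049,.145)),px('side',(.599,.049,.09)))
"
```

```text
140 301 306 u 297.38 [0.5982 0.0414 0.1984]
142 301 305 u 295.20 [0.5987 0.0454 0.1897]
144 301 305 u 295.20 [0.5995 0.0463 0.1831]
146 300 305 u 295.24 [0.5988 0.0465 0.1771]
148 300 304 u 295.60 [0.598  0.0464 0.1714]
150 300 304 u 300.46 [0.5991 0.0484 0.1638]
152 300 304 u 301.23 [0.5994 0.0476 0.1583]
154 300 304 u 301.68 [0.5998 0.0476 0.1522]
156 301 303 u 302.09 [0.5998 0.046  0.1473]
[302.73996384 140.97780648] [301.29021345 156.0162644 ] [299.62625989 173.27668089]
```

Emit:
apply_moves --plan '[[[0.03,0.4,-0.015],0],[[0.03,0.4,-0.015],0],[[0.03,0.4,-0.015],0],[[0.03,0.4,-0.015],0],[[0.01,0.3,0],0]]'

```text
time_s: 30.82
ee_pos: [0.6004, 0.0508, 0.1502]
tcp_rot: [[0.928, -0.057, 0.367], [-0.366, 0.027, 0.93], [-0.063, -0.998, 0.004]]
contact_force: [-0.9, -0.5, -0.1]
opening: 0.0103
```

```bash
python3 -c "
from h import *
to(.5985,.0512,.134,5)
im,_=snap('side','s26.png',(280,130,320,200),8)
z=np.load('last_side.npz');d=z['d'];g=cv2.cvtColor(z['im'],cv2.COLOR_RGB2GRAY).astype(int)
print(g[158:180,292:310])
print(px('side',(.599,.049,.1)))
"
```

```text
t 30.82 p [0.6004 0.0508 0.1502] total [-0.044  0.815 -0.018] per row [-0.009  0.163 -0.004] F [-0.9 -0.5 -0.1] y [-0.057   0.0271 -0.998 ] zz 0.0043
[[ 87  91  93  91  91  89  91  87  72  64  68  68  67  76  86  94  91  93]
 [ 92  92  93  91  92  94  92  85  70  66  63  62  65  82  88  93  93  93]
 [ 90  95  92  91  91  94  92  83  73  61  63  65  67  79  91  92  91  93]
 [ 90  94  94  95  93  92  92  81  70  67  59  66  67  82  91  95  92  95]
 [ 93  92  94  93  93  93  89  80  66  62  65  67  68  78  94  96  93  95]
 [ 95  95  87  93  94  90  90  79  65  61  65  69  71  83  89  91  93  92]
 [ 92  95  92  93  92  93  89  78  66  65  67  64  75  86  90  92  93  91]
 [115 112 106 109 103 103 100  81  68  64  65  66  72  84  95  92  93  93]
 [164 161 159 160 152 146 136 104  79  66  65  71  80  91  96  97  95  93]
 [209 209 208 209 204 201 186 153 101  74  68  79  98 110 110 111 110 109]
 [221 222 220 220 221 218 214 186 135  91  81 103 122 134 134 133 131 131]
 [220 219 220 221 222 220 220 201 158 123 112 129 139 141 144 136 142 142]
 [222 222 224 221 222 218 215 197 165 140 137 139 139 141 139 139 140 144]
 [222 219 221 222 221 214 206 188 162 139 137 144 141 142 139 141 144 144]
 [222 221 221 222 214 200 167 144 125 119 122 137 140 139 138 142 140 145]
 [221 221 222 219 212 179 138 110 103 102 106 122 139 141 140 140 142 142]
 [220 221 221 222 214 186 141 110 102 101 108 124 136 139 140 142 142 144]
 [223 220 221 222 218 208 178 133 105 112 128 134 140 141 138 142 144 144]
 [220 221 218 218 220 214 197 154 123 140 154 146 141 137 143 139 141 141]
 [219 222 220 221 218 208 188 149 133 162 173 158 144 140 138 141 144 145]
 [222 221 220 221 212 197 168 139 129 149 168 163 145 141 139 136 143 143]
 [220 221 221 219 214 185 143 126 126 131 142 145 140 137 140 140 144 143]]
[299.92045088 170.2249977 ]
```

View pics/s26.png

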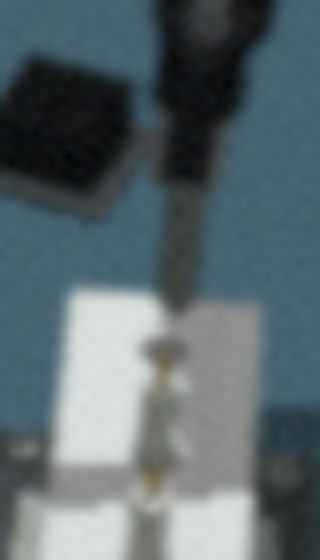

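```bash
python3 -c "
from h import *
to(.598,.0510,.140,3)
"
```

```text
t 30.87 p [0.5995 0.0508 0.1486] total [-0.044  0.434 -0.02 ] per row [-0.015  0.145 -0.007] F [-0.5  0.4 -1.4] y [-0.0593  0.0271 -0.9979] zz 0.0035
```

Emit:
apply_moves --plan '[[[-0.06,0.15,-0.02],0],[[-0.02,0.1,0],0],[[0,0.05,0],0],[[0,0,0],0]]'

```text
time_s: 31.2
ee_pos: [0.5964, 0.0513, 0.1406]
tcp_rot: [[0.928, -0.062, 0.367], [-0.366, 0.027, 0.93], [-0.068, -0.998, 0.003]]
contact_force: [-0.6, 0.3, -0.8]
opening: 0.01
```

```bash
python3 -c "
from h import *
im,_=snap('side','s27.png',(280,130,320,200),8)
to(.598,.0510,.134,3)
z=np.load('last_side.npz');d=z['d'];g=cv2.cvtColor(z['im'],cv2.COLOR_RGB2GRAY).astype(int)
print(g[160:178,292:310])
"
```

```text
t 31.25 p [0.5965 0.0513 0.1408] total [0.097 0.336 0.011] per row [0.032 0.112 0.004] F [-0.1 -0.3 -0.9] y [-0.0615  0.0272 -0.9977] zz 0.0027
[[ 89  94  92  93  91  91  73  64  62  60  65  75  90  90  90  89  92  91]
 [ 88  97  90  94  95  86  74  65  62  63  66  77  88  90  92  93  94  94]
 [ 96  90  91  89  91  83  72  64  64  66  67  79  90  95  94  91  93  93]
 [ 91  92  93  92  92  84  69  64  67  65  70  81  91  92  89  93  91  92]
 [ 96  95  95  89  92  86  70  64  65  62  69  79  91  93  93  91  92  92]
 [111 114 111 101 106  85  71  66  65  67  65  83  91  93  92  95  93  92]
 [164 166 159 154 145 120  80  66  64  66  77  92  94  98  96  94  96  95]
 [209 209 208 209 197 158  98  70  61  66  88 107 114 112 114 111 108 109]
 [221 222 219 220 213 172 105  70  65  73  97 124 134 137 135 134 133 131]
 [219 221 221 219 212 172 105  68  69  76 106 128 137 138 141 145 143 141]
 [220 222 221 220 210 178 113  77  69  82 113 137 144 142 138 141 142 143]
 [221 223 221 221 215 188 129  82  74  93 123 137 141 139 138 142 145 146]
 [219 222 221 220 216 188 139  94  85  99 119 135 141 142 140 142 143 145]
 [220 221 223 219 212 177 130  98  90  96 108 125 140 139 141 140 143 145]
 [220 221 219 222 215 186 143 102  92  97 106 127 137 140 136 140 142 145]
 [222 219 218 219 217 205 176 131  96 106 125 135 140 141 142 143 142 144]
 [222 221 222 223 218 216 197 147 110 120 140 141 139 141 142 143 143 145]
 [221 220 222 220 218 206 184 142 119 132 143 142 141 136 141 146 142 145]]
```

View pics/s27.png

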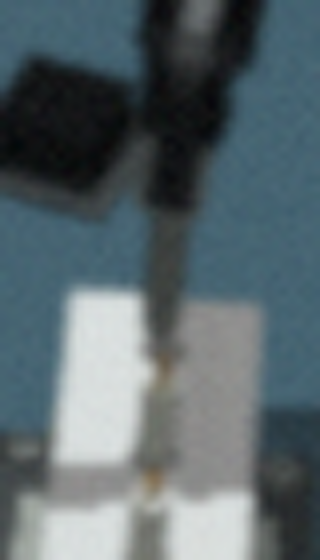

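Emit:
apply_moves --plan '[[[0.025,0.1,0.005],0],[[0.01,0.1,0],0],[[0.007,0.07,0],0]]'

```text
time_s: 31.5
ee_pos: [0.5981, 0.0513, 0.1365]
tcp_rot: [[0.928, -0.059, 0.367], [-0.366, 0.027, 0.93], [-0.065, -0.998, 0.004]]
contact_force: [-0.1, 0.2, -0.3]
opening: 0.01
```

Emit:
apply_moves --plan '[[[0.007,0.07,0],0],[[0.005,0.05,0],0],[[0.005,0.05,0],0]]'

```text
time_s: 31.75
ee_pos: [0.5985, 0.0512, 0.133]
tcp_rot: [[0.928, -0.058, 0.367], [-0.366, 0.027, 0.93], [-0.064, -0.998, 0.004]]
contact_force: [0.2, 0.5, -0.5]
opening: 0.0101
```

```bash
python3 -c "
from h import *
im,_=snap('side','s28.png',(280,130,320,200),8)
to(.597,.0512,.124,3)
"
```

```text
t 31.80 p [0.5984 0.0512 0.1328] total [-0.036  0.441 -0.028] per row [-0.012  0.147 -0.009] F [ 0.  -0.6 -0.6] y [-0.0585  0.0271 -0.9979] zz 0.0037
```

View pics/s28.png

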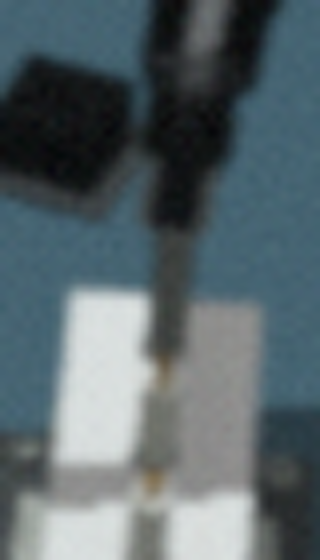

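Emit:
apply_moves --plan '[[[-0.03,0.05,-0.015],0],[[-0.01,0.05,0],0],[[0.003,0.05,0],0]]'

```text
time_s: 32.05
ee_pos: [0.5974, 0.0514, 0.1297]
tcp_rot: [[0.928, -0.058, 0.367], [-0.366, 0.027, 0.93], [-0.064, -0.998, 0.004]]
contact_force: [0.5, 0.3, -0.3]
opening: 0.0097
```

Emit:
apply_moves --plan '[[[0.003,0.05,0],0],[[0.003,0.05,0],0],[[0.003,0.05,0],0]]'

```text
time_s: 32.3
ee_pos: [0.5973, 0.0513, 0.1264]
tcp_rot: [[0.928, -0.058, 0.367], [-0.366, 0.027, 0.93], [-0.064, -0.998, 0.004]]
contact_force: [-0.8, -0.1, 0.0]
opening: 0.0102
```

```bash
python3 -c "
from h import *
im,_=snap('side','s29.png',(280,130,320,200),8)
to(.5975,.0512,.124,3)
"
```

```text
t 32.35 p [0.5972 0.0513 0.1261] total [ 0.025  0.101 -0.001] per row [ 0.008  0.034 -0.   ] F [-1.1 -0.1 -0.9] y [-0.0588  0.0271 -0.9979] zz 0.0037
```

View pics/s29.png

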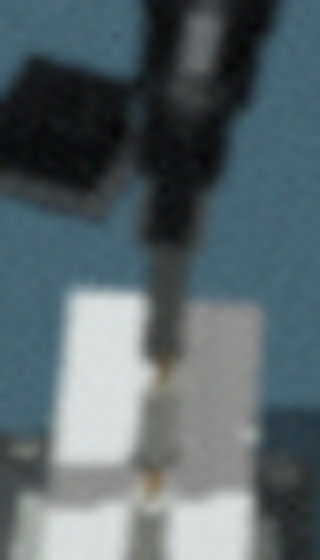

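Emit:
apply_moves --plan '[[[0.007,0.08,0],0],[[0.006,0.08,0],0],[[0.006,0.08,0],0],[[0.006,0.08,0],0]]'

```text
time_s: 32.68
ee_pos: [0.5975, 0.0513, 0.1194]
tcp_rot: [[0.928, -0.058, 0.367], [-0.366, 0.027, 0.93], [-0.064, -0.998, 0.004]]
contact_force: [0.1, 0.6, -0.2]
opening: 0.0097
```

Emit:
apply_moves --plan '[[[0.006,0.1,0],0],[[0.006,0.1,0],0],[[0.006,0.1,0],0],[[0.006,0.1,0],0]]'

```text
time_s: 33.02
ee_pos: [0.5974, 0.0514, 0.1104]
tcp_rot: [[0.928, -0.058, 0.367], [-0.366, 0.027, 0.93], [-0.064, -0.998, 0.004]]
contact_force: [0.4, -0.2, -1.4]
opening: 0.01
```

Emit:
apply_moves --plan '[[[0.006,0.1,0],0],[[0.006,0.1,0],0],[[0.006,0.1,0],0]]'

```text
time_s: 33.27
ee_pos: [0.5974, 0.0514, 0.1037]
tcp_rot: [[0.928, -0.058, 0.367], [-0.366, 0.027, 0.93], [-0.064, -0.998, 0.004]]
contact_force: [0.4, 0.5, -0.1]
opening: 0.0101
```

```bash
python3 -c "
from h import *
im,_=snap('side','s30.png',(280,130,320,200),8)
to(.5975,.0512,.087,3)
"
```

```text
t 33.32 p [0.5971 0.0514 0.1031] total [ 0.076  0.802 -0.005] per row [ 0.025  0.267 -0.002] F [-0.6 -0.5 -1.5] y [-0.0591  0.0271 -0.9979] zz 0.0035
```

View pics/s30.png

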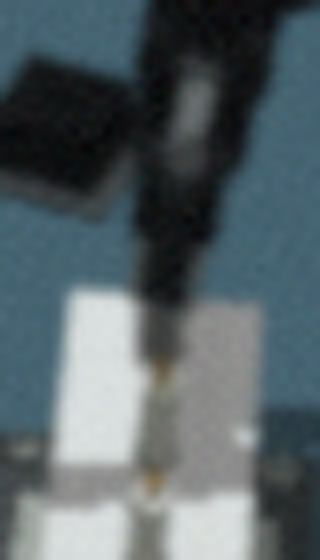

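Emit:
apply_moves --plan '[[[0.008,0.1,0],0],[[0.007,0.1,0],0],[[0.007,0.1,0],0],[[0.006,0.08,0],0]]'

```text
time_s: 33.65
ee_pos: [0.5973, 0.0514, 0.095]
tcp_rot: [[0.928, -0.059, 0.367], [-0.366, 0.027, 0.93], [-0.065, -0.998, 0.004]]
contact_force: [-0.0, 0.4, 0.3]
opening: 0.0103
```

Emit:
apply_moves --plan '[[[0.005,0.06,0],0],[[0.004,0.05,0],0],[[0.004,0.05,0],0]]'

```text
time_s: 33.9
ee_pos: [0.5972, 0.0514, 0.0911]
tcp_rot: [[0.928, -0.059, 0.367], [-0.366, 0.027, 0.93], [-0.065, -0.998, 0.004]]
contact_force: [0.7, 0.3, -0.4]
opening: 0.0097
```

Emit:
apply_moves --plan '[[[0.003,0.04,0],0],[[0.003,0.04,0],0]]'

```text
time_s: 34.07
ee_pos: [0.5973, 0.0514, 0.0894]
tcp_rot: [[0.928, -0.059, 0.367], [-0.366, 0.027, 0.93], [-0.065, -0.998, 0.004]]
contact_force: [0.9, -0.3, -0.9]
opening: 0.0099
```

```bash
python3 -c "
from h import *
im,_=snap('side','s31.png',(280,130,320,200),8)
to(.5975,.0512,.084,3)
"
```

```text
t 34.12 p [0.5972 0.0514 0.0892] total [ 0.035  0.259 -0.005] per row [ 0.012  0.086 -0.002] F [-0.7 -0.3 -0.3] y [-0.0593  0.0272 -0.9979] zz 0.0035
```

View pics/s31.png

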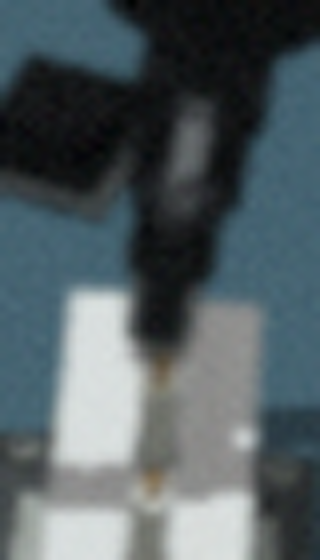

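Emit:
apply_moves --plan '[[[0.003,0.04,0],0],[[0.003,0.04,0],0],[[0.003,0.04,0],0]]'

```text
time_s: 34.37
ee_pos: [0.5974, 0.0514, 0.0869]
tcp_rot: [[0.928, -0.059, 0.367], [-0.366, 0.027, 0.93], [-0.065, -0.998, 0.004]]
contact_force: [0.3, 0.1, -1.4]
opening: 0.01
```

Emit:
apply_moves --plan '[[[0.003,0.03,0],0],[[0.003,0.03,0],0],[[0.003,0.03,0],0]]'

```text
time_s: 34.62
ee_pos: [0.5975, 0.0514, 0.0849]
tcp_rot: [[0.928, -0.059, 0.367], [-0.366, 0.027, 0.93], [-0.065, -0.998, 0.004]]
contact_force: [-0.4, -0.1, -0.6]
opening: 0.01
```

Emit:
apply_moves --plan '[[[0.003,0.03,0],0],[[0.003,0.03,0],0]]'

```text
time_s: 34.78
ee_pos: [0.5976, 0.0514, 0.0836]
tcp_rot: [[0.928, -0.059, 0.367], [-0.366, 0.027, 0.93], [-0.065, -0.998, 0.004]]
contact_force: [0.5, 0.8, -0.4]
opening: 0.0101
```

Emit:
apply_moves --plan '[[[0.002,0.03,0],0],[[0.002,0.03,0],0]]'

```text
time_s: 34.95
ee_pos: [0.5978, 0.0513, 0.0826]
tcp_rot: [[0.928, -0.058, 0.367], [-0.366, 0.027, 0.93], [-0.064, -0.998, 0.004]]
contact_force: [-1.0, -1.2, 4.7]
opening: 0.0103
```

Emit:
apply_moves --plan '[[[0.002,0.03,0],0],[[0.002,0.03,0],0]]'

```text
time_s: 35.12
ee_pos: [0.5984, 0.0512, 0.0826]
tcp_rot: [[0.928, -0.057, 0.367], [-0.366, 0.027, 0.93], [-0.063, -0.998, 0.004]]
contact_force: [-2.9, -0.4, 4.8]
opening: 0.0099
```

Emit:
apply_moves --plan '[[[0,0,0],0],[[0,0,0],0],[[0,0,0],0]]' --gripper 0.35

```text
time_s: 35.37
ee_pos: [0.5985, 0.0512, 0.0824]
tcp_rot: [[0.928, -0.057, 0.367], [-0.366, 0.027, 0.93], [-0.063, -0.998, 0.004]]
contact_force: [0.0, 0.3, 0.3]
opening: 0.028
```

```bash
python3 -c "
from h import *
im,_=snap('side','s32.png',(280,130,320,200),8)
to(.598,.0512,.15,10)
"
```

```text
t 35.42 p [0.5984 0.0512 0.0823] total [-0.23  -3.377  0.005] per row [-0.023 -0.338  0.001] F [-0.2  0.3  0.5] y [-0.0569  0.027  -0.998 ] zz 0.0042
```

View pics/s32.png

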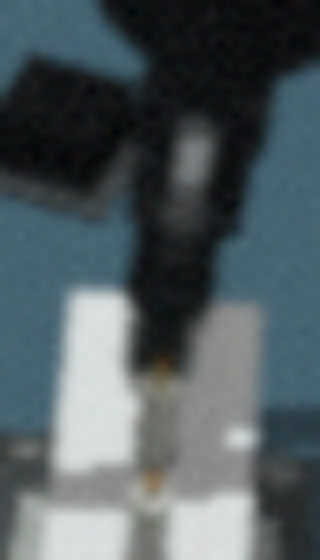

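Emit:
apply_moves --plan '[[[-0.01,-0.15,0],0],[[-0.02,-0.3,0],0],[[-0.02,-0.35,0],0],[[-0.02,-0.4,0],0],[[-0.02,-0.4,0],0]]'

```text
time_s: 35.83
ee_pos: [0.5968, 0.0511, 0.1144]
tcp_rot: [[0.928, -0.061, 0.367], [-0.366, 0.027, 0.93], [-0.067, -0.998, 0.003]]
contact_force: [0.6, -0.0, 0.3]
opening: 0.0277
```

Emit:
apply_moves --plan '[[[-0.02,-0.5,0],0],[[-0.02,-0.6,0],0],[[-0.02,-0.6,0],0],[[-0.02,-0.6,0],0],[[-0.02,-0.5,0],0]]'

```text
time_s: 36.25
ee_pos: [0.5991, 0.0503, 0.1783]
tcp_rot: [[0.928, -0.059, 0.367], [-0.366, 0.027, 0.93], [-0.065, -0.998, 0.004]]
contact_force: [-0.5, 0.3, -0.0]
opening: 0.0278
```

Emit:
apply_moves --plan '[[[-0.5,-0.3,0],0],[[-0.8,0,0],0],[[-0.9,0,0],0],[[-0.8,0,0],0],[[-0.3,0,0],0]]'

```text
time_s: 36.67
ee_pos: [0.5407, 0.074, 0.1981]
tcp_rot: [[0.928, -0.047, 0.369], [-0.368, 0.027, 0.93], [-0.054, -0.999, 0.008]]
contact_force: [0.3, -0.1, 0.2]
opening: 0.0275
```

```bash
python3 -c "
from h import *
im,_=snap('side','s33.png',(270,130,340,240),5)
im,_=snap('side','s34.png',None,1.5)
snap('top','t34.png',None,1.5)
to(.598,.0512,.15,10)
z=np.load('last_side.npz');d=z['d']
for v in range(158,182,2):
  r=d[v,290:312];k=np.where((r>.3)&(r<1.08))[0]+290
  if len(k): print(v,k.min(),k.max(),w('side',k.mean(),v,np.median(d[v,k])).round(4))
print(px('side',(.599,.049,.127)),px('side',(.599,.049,.119)),px('side',(.599,.049,.089)))
"
```

```text
t 36.82 p [0.5421 0.0734 0.1976] total [ 3.131  2.217 -0.018] per row [ 0.313  0.222 -0.002] F [ 1.3  0.2 -0.6] y [-0.0468  0.0266 -0.9985] zz 0.0075
176 299 300 [ 0.583  -0.0023  0.1274]
178 297 301 [ 0.5825 -0.0016  0.1206]
180 297 301 [ 0.583  -0.0015  0.1141]
[300.73308683 161.79541453] [300.4894682  164.32250369] [299.59703785 173.57980511]
```

View pics/s33.png

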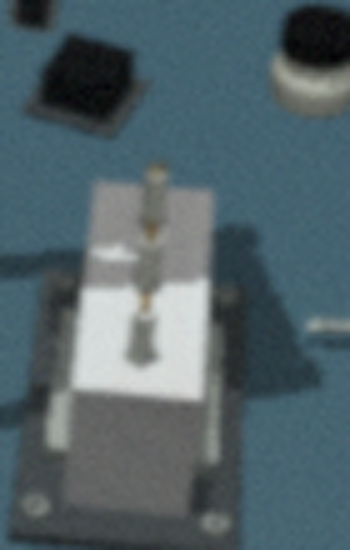

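View pics/s34.png

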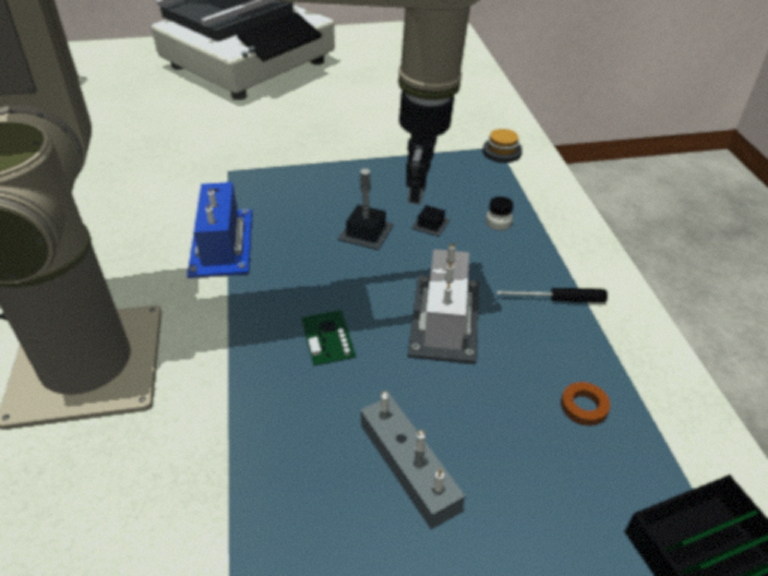

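View pics/t34.png

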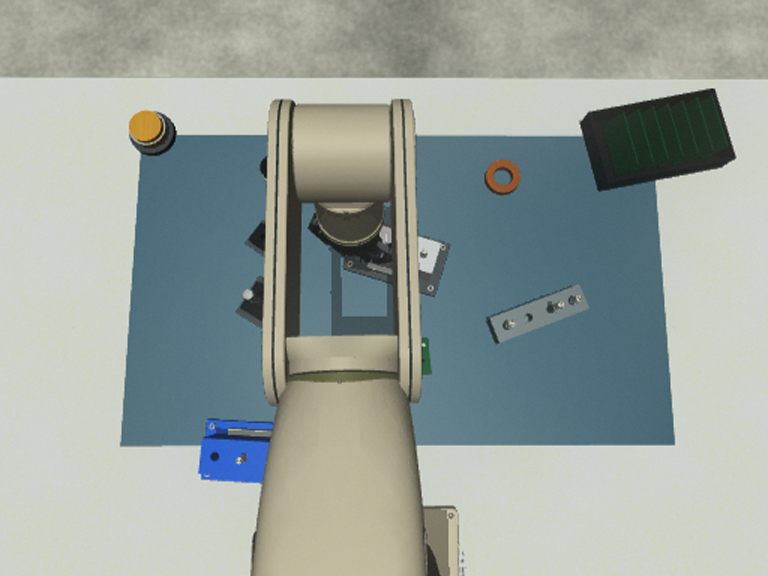

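```bash
python3 -c "
from h import *
z=np.load('last_side.npz');im=z['im'];g=cv2.cvtColor(im,cv2.COLOR_RGB2GRAY).astype(int)
for P in((.599,.049),(.5842,.001),(.5694,-.0468)):
  print([px('side',(*P,q)).round(1) for q in(.127,.12,.09)])
o=cv2.resize(im[152:212,280:320],None,fx=12,fy=9.9);cv2.imwrite('pics/s35.png',o[:,:,::-1])
tl()
d=z['d']
for v in range(160,176,2): print(v,d[v,296:306].round(3))
for v in range(160,176,2): print(v,w('side',300.5,v,np.median(d[v,300:302])).round(4))
"
```

```text
[array([300.7, 161.8]), array([300.5, 164. ]), array([299.6, 173.3])]
[array([299.6, 175.2]), array([299.4, 177.4]), array([298.5, 186.7])]
[array([298.4, 189.4]), array([298.2, 191.7]), array([297.3, 201.1])]
t 36.82 p [0.5421 0.0734 0.1976] tilt rad -0.0428 tan 0.0326 pitchsum 182.65 j [  1.25   2.47  92.99   1.58  87.2  -67.24] yaw 68.36 eff [  0.5 -52.4 -48.9   0.3   0.5   0.1]
160 [1.294 1.296 1.297 1.291 1.297 1.296 1.292 1.299 1.291 1.296]
162 [1.287 1.287 1.288 1.282 1.287 1.29  1.287 1.285 1.279 1.288]
164 [1.287 1.279 1.284 1.095 1.093 1.093 1.098 1.279 1.279 1.279]
166 [1.277 1.271 1.097 1.093 1.09  1.091 1.094 1.276 1.272 1.269]
168 [1.123 1.127 1.101 1.096 1.094 1.095 1.099 1.129 1.126 1.132]
170 [1.123 1.124 1.107 1.101 1.099 1.096 1.105 1.124 1.122 1.118]
172 [1.117 1.119 1.106 1.108 1.107 1.108 1.119 1.116 1.119 1.117]
174 [1.113 1.117 1.11  1.109 1.111 1.11  1.116 1.111 1.113 1.111]
160 [ 0.6486  0.209  -0.0019]
162 [ 0.6461  0.199  -0.001 ]
164 [0.5992 0.0499 0.1193]
166 [0.5981 0.0449 0.1172]
168 [0.5985 0.0444 0.1111]
170 [0.5986 0.0431 0.1057]
172 [0.6003 0.047  0.0957]
174 [0.6004 0.0458 0.0901]
```

View pics/s35.png

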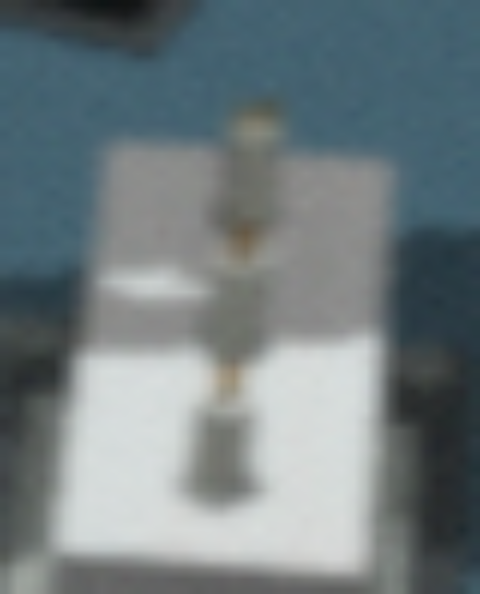

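```bash
python3 -c "
from bench import manip
print(manip.sense()['qd'].round(2),manip.close_job())"
```

```text
the job is handed in; nothing more can be done
[-0.53  1.53 -0.75 -0.02 -0.3  -0.14] None
```

The bore was drilled for the 50 mm cartridge. That cartridge is now in the bore, the rod is back in its stand, and the job is handed in, at about 37 s of the 72 s allowed.

**Depth:** The rod bottomed about 51 mm down, pressed with about 8 to 10 N. The picture agreed: the 60 mm ring showed just above the face and the rod's top sat at the height expected for 50 mm. Only the lower edge of the rod's grip was unclear in the picture, falling between the heights for 40 and 50 mm.

**Cartridge:** The rack held the 40, 50, 60 and 30 mm cartridges in that order, from the end nearest the stand. I lowered the 50 mm one until it met the floor with about 5 N, at the same height the rod had found, and let go.

**Last checks:**
- **New cartridge:** its head top reads about 119 mm above the bench, which puts the sheath's end about 1 mm below the face. It looks level with the two old ones.
- **Rod:** it stands in its stand as it did at the start, possibly leaning slightly.
- **Other things:** the other three cartridges are in the rack. The bystanders look unmoved in the side view; the arm hid some of them in the top view. The gripper touches nothing.

**What disagreed or failed:**
- **Height offset:** the reported tool height was about 36 mm lower than the cameras showed, so I set grip heights from the pictures.
- **Tool tilt:** fast sideways moves built up a tilt of about 3.5 degrees that I could not undo. I turned the jaws so the cartridge stayed upright, and carried it slowly.
- **Camera scatter:** the camera estimates of the bore differed by about 2 mm.

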